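Empty the vial decapper's catch tray and dock it again

ROBOT

A 6-joint arm with a two-finger parallel gripper is mounted at the origin on the work surface. World frame = base frame: x ahead of the robot, y to its left, z up, the work surface at z = 0. Lengths are in m, angles in degrees, forces in N, time in s.
With the tool pointing down it reaches from about 0.375 to 0.9 m from the base axis. Payload 3.1 kg.
Tool frame: the origin (TCP) lies on the centre line of the jaws, within the pads' length; the fingertips stand 17 mm ahead of it and the grasp point (between the pads) lies 2 mm behind it; z points along the fingers, y is the line along which they close (so a half turn about z gives the same grasp; the last joint's range is limited). The gripper opens to 87 mm and grips with 3 to 60 N. Pads are 19 mm wide; open, the fingers measure 117 mm over their backs; the gripper's body (75 mm by 190 mm) begins 51 mm behind the grasp point.
Start: joints at [66.148, 30.224, 82.088, -0, 67.689, -10.227], TCP at [0.147, 0.607, 0.24] pointing down, gripper open.
Joint ranges: [-176.69, 176.69], [-43.24, 126.21], [12.49, 139.97], [-82, 262], [0, 151.66], [-163.58, 163.58]. Speed limits (degrees/s): [159.86, 159.86, 180, 180, 180, 180].

INTERFACE

Orientations are given as a 3x3 rotation matrix whose columns are the frame's x, y, z axes.
In Python, from rig import bot, imaging, finder gives the robot as it stands. The module is installed in compiled form; this text tells all that it offers.
- The arm moves only by the tool play_rows, never from a script. Its argument "motion" is a list that holds one entry, the list of rows, each a list of 6 numbers: the shift along the tool's x, y, z in m, then the turn, a rotation vector about the tool's x, y, z in degrees. In form: [[[dx, dy, dz, wx, wy, wz], ...]]. A call has 1 to 8 rows; each row is the pose to reach, as a shift and turn from the pose commanded when the call began, along the tool's axes at that moment; what a row does not reach only later rows make up. A row lasts 1/12 s, in which the tool goes at most 41.7 mm and 7.16 degrees, less where a joint would pass 70% of its speed; a pose out of reach is approached as far as the arm can. A call with a gripper value outside its range is refused whole. "fingers" is the finger opening in m, from 0 to 0.087, set as the call begins (left out, the last holds). The fingers move at their own pace and stop on an object; the grip force is fixed at half the most. Time passes only in rows, so rows that repeat a pose let the fingers close. It gives the time, the measured TCP pose, the force, the opening and the grip force at its end, in the units of the state.
- bot.read_state(): the state, without advancing time (a new reading comes with each control period).
- imaging.capture(name): name is "side" or "top"; returns a dict with "frame" (480x640x3 uint8, red, green, blue), "camera_matrix" (3x3 intrinsics, pixels), "R" (3x3) and "t" (3): a world point X has camera coordinates R X + t. Camera axes: x right, y down, z forward; pixel columns grow to the right and rows downward; lengths in m; the calibration is good to about 2 mm. A picture is of the moment at which its call begins. There is no depth.
- bot.hand_in(): hands the job in; it is judged then, once.
Trained networks look in the newest picture that a camera, given by its name, has taken for a name from the list of things; names that differ only in an ending like _2 or _b are one class to them, and where a whole thing is asked for, a point or a joint stands for the part that bears it (a point fixed in the world has none). Each returns a list of dicts, best first, with "confidence" (0 to 1); they miss things now and then, are a little off and sometimes report something else, mostly with a low value. They report only what shows in the picture. A call takes as long as a camera call. They do not tell look-alikes from the thing itself.
- finder.recognise(camera, name): "at" ([x, y, z] in m, in world coordinates, good to about 4 mm: the middle of the surface that is visible of it).
- finder.outline_of(camera, name): "pixels" (480x640 bool, what is visible of it).
The state is a dict: "time_s": time; "joint_positions": joint angles; "qvel": joint speeds; "tau": joint torques, N m; "position": TCP position; "tcp_rot": TCP orientation; "force": force on the tool from outside, world axes, zero at the start; "moment": the same for the moment, N m; "opening": opening from 0.0 (shut) to 1.0 (fully open); "grasp_force": force on a finger pad.
Only numpy, scipy, OpenCV 4.12 (cv2) and the standard library are available. Lean on these libraries where they do the work, as an engineer would, in place of code of your own. Each camera call takes 0.05 s, during which the arm holds its last target. There are 200 camera calls.

TASK

Empty the decapper's catch tray: carry it by its orange handle with all four used vials on it, hold its open end low over the yellow glass-waste bin and tip it so that the vials slide off into the bin, without touching the vials with the gripper. Then put the empty tray back in the decapper's dock, open end first: push in the sprung contact, tip the handle end down behind the sill so that the tray lies flat, and let go. Leave the bottles and the jar standing where they are.

Things in the scene. Friction and masses are not known exactly. Their poses are not given: they have to be found in the camera images.
- tray: Catch tray: aluminium pan 180 mm long, 94 wide, 40 high, 0.13-0.21 kg. Origin at the underside, below the middle of its open end; x points out of the open end, y left, z up; the back wall is at x = -180 mm. Walls 3-4 mm on both sides and back, none at the open end; inner floor 16 mm above the underside, a skirt runs down to 0 all round. Starts on the bench, handle towards the robot.
- tray_grip (a point): Centre of the tray's orange handle plate, at (-204, 0, 70) mm in the tray's frame, axes as the tray's. The plate is 70 mm wide, 10 thick, 66 long; from the top of the back wall (root 183 mm behind the open end, 34 high) it slopes up and away from the pan at 60 degrees to the horizontal, along (-0.5, 0, 0.866); plate normal (0.866, 0, 0.5). This point is 42 mm up from the root, 24 below its end.
- tray_lip (a point): Middle of the upper edge of the tray's open end, where the vials slide off: in the tray's frame at (0, 0, 16) mm; axes as the tray's.
- waste_bin: Glass-waste bin: yellow open square box with a red rim, 220 x 220 mm outside, 120 mm high, walls and bottom 5 mm (the red rim band stands out 6 mm further). Fixed. Origin at bench level under its centre, z up.
- decapper: Vial decapper: white and grey machine, 210 mm wide, fixed. Origin at bench level, inner end of its tray dock; x into the machine, y left, z up. The dock is an open trough on the side facing the robot. Tower 190 mm high from x = 10 to 210 mm; a hood 130 mm wide overhangs the dock's inner end from x = -55 mm to the tower, 120 to 190 mm above the bench.
- dock_seat (a point): Where the tray's origin lies when docked, (-8, 0, 12) mm in the decapper's frame, axes as its. The tray lies open end towards the tower, handle out over the sill. Dock: floor 12 mm above the bench, 104 mm wide between decks 35 mm above the bench; front sill 12 mm higher than the dock floor, from x = -196 to -188 mm in the decapper's frame; docked, the tray's back wall bears on the sill.
- tray_contact (a joint): Travel (m) of the sprung brass pad, 34 mm wide, 2 to 24 mm above the dock floor, at the dock's inner end. 0 = free (face at x = -14 mm in the decapper's frame); grows as pushed in, stop at 0.012. Force about 1.8 N free, 4.5 N at 6 mm (tray docked), 7 N at the stop. Pushed beyond 6 mm, the tray's back wall clears the sill; let go, it pushes the tray back against the sill.
- vial1: Used 20 ml headspace vial 1: amber glass with a white label and metal crimp cap, 23 mm diameter, 77 mm long, 20 g. Origin in its middle, x along its axis, towards the cap. Lies lengthwise in the tray at the start (back row, by the handle). It rolls sideways freely; lengthwise it begins to slide at a tray slope of 24 to 34 degrees.
- vial2: Used 20 ml headspace vial 2: amber glass with a white label and metal crimp cap, 23 mm diameter, 77 mm long, 20 g. Origin in its middle, x along its axis, towards the cap. Lies lengthwise in the tray at the start (back row, by the handle). It rolls sideways freely; lengthwise it begins to slide at a tray slope of 24 to 34 degrees.
- vial3: Used 20 ml headspace vial 3: amber glass with a white label and metal crimp cap, 23 mm diameter, 77 mm long, 20 g. Origin in its middle, x along its axis, towards the cap. Lies lengthwise in the tray at the start (front row, by the open end). It rolls sideways freely; lengthwise it begins to slide at a tray slope of 24 to 34 degrees.
- vial4: Used 20 ml headspace vial 4: amber glass with a white label and metal crimp cap, 23 mm diameter, 77 mm long, 20 g. Origin in its middle, x along its axis, towards the cap. Lies lengthwise in the tray at the start (front row, by the open end). It rolls sideways freely; lengthwise it begins to slide at a tray slope of 24 to 34 degrees.
- amber_bottle: Bystander: amber glass bottle, 72 mm diameter, 170 mm high, standing close to the left of the tray. Origin under its centre.
- wash_bottle: Bystander: white wash bottle with red cap, 56 mm diameter, 142 mm high, with a thin spout to 180 mm, standing near the robot. Origin under its centre.
- jar: Bystander: squat glass jar with green lid, 56 mm diameter, 70 mm high, standing near the robot. Origin under its centre.
Not all that is in view belongs to the job. Leave any purple look-alike of the tray alone.

How it is judged:
By the outcome, as a careful person would: the job done as asked, in the order asked, and still so for the second after the job is handed in, with the robot touching nothing.
It also fails if it takes over 72 s, if anything falls off the work surface, if the arm or the gripper's body presses on something with over 40 N, if the wrist force passes 120 N, or if a joint passes its speed limit or range.

## Working session

There is one attempt and no reset: what is moved stays moved. The work goes in short steps, Python scripts to look and compute and a tool call to move; the robot and the scene stay as the last step left them, time stands still between calls to the robot, and variables do not carry over. Pictures are saved under pics/ and viewed, at most 10 in all, crops included, and the job is handed in when it is done.

Besides the shell and the picture viewer there is one more tool, called after "Call:" by a JSON object that holds its "api" and its "payload", one argument or row to a line. play_rows: Moves the arm, as the interface text tells. Its arguments: {"type":"object","properties":{"motion":{"type":"array"},"fingers":{"type":"number"}},"required":["motion"]}

```bash
mkdir -p pics
python3 - <<'E'
from rig import bot, imaging, finder
import cv2,numpy as np
for c in ("top","side"):
    d=imaging.capture(c); cv2.imwrite(f"pics/{c}0.png",d["frame"][:,:,::-1])
    print(c,np.round(-d["R"].T@d["t"],3),np.round(d["R"][2],2))
    for n in "tray tray_grip tray_lip waste_bin decapper tray_contact vial1 amber_bottle wash_bottle jar dock_seat".split():
        try: print(n,[(np.round(r["at"],3).tolist(),round(r["confidence"],2)) for r in finder.recognise(c,n)])
        except Exception as e: print(n,e)
s=bot.read_state();print({k:np.round(v,3).tolist() for k,v in s.items()})
E
```

```text
top [0.408 0.028 1.374] [ 0.04  0.01 -1.  ]
tray [([0.592, 0.32, 0.016], 0.94), ([0.368, 0.16, 0.073], 0.58), ([0.31, 0.456, 0.02], 0.57)]
tray_grip [([0.304, 0.454, 0.014], 0.77), ([0.594, 0.318, 0.014], 0.68), ([0.571, 0.351, 0.037], 0.54)]
tray_lip [([0.591, 0.315, 0.014], 0.9), ([0.306, 0.46, 0.014], 0.63)]
waste_bin [([0.736, -0.328, 0.008], 0.75)]
decapper [([0.723, 0.005, 0.192], 0.69)]
tray_contact []
vial1 [([0.574, 0.352, 0.034], 0.8), ([0.652, 0.323, 0.035], 0.78), ([0.647, 0.285, 0.039], 0.63), ([0.559, 0.295, 0.035], 0.55)]
amber_bottle [([0.672, 0.399, 0.111], 0.57)]
wash_bottle [([0.388, -0.152, 0.114], 0.71), ([0.597, 0.316, 0.01], 0.57)]
jar [([0.366, 0.154, 0.068], 0.81)]
dock_seat [([0.724, 0.005, 0.193], 0.63)]
side [0.296 1.016 0.593] [ 0.15 -0.88 -0.46]
tray [([0.581, 0.362, 0.028], 0.74), ([0.302, 0.452, 0.015], 0.64)]
tray_grip [([0.306, 0.459, 0.015], 0.78), ([0.584, 0.355, 0.031], 0.55)]
tray_lip [([0.301, 0.457, 0.02], 0.84), ([0.58, 0.357, 0.028], 0.6)]
waste_bin [([0.673, -0.312, 0.076], 0.95)]
decapper [([0.729, 0.097, 0.092], 0.63)]
tray_contact [([0.694, 0.006, 0.027], 0.53)]
vial1 [([0.567, 0.307, 0.036], 0.76), ([0.65, 0.336, 0.035], 0.67), ([0.584, 0.36, 0.03], 0.66), ([0.647, 0.3, 0.035], 0.64), ([0.571, 0.348, 0.04], 0.5)]
amber_bottle [([0.667, 0.44, 0.088], 0.59)]
wash_bottle [([0.383, -0.136, 0.077], 0.79)]
jar [([0.366, 0.184, 0.053], 0.75)]
dock_seat [([0.728, 0.092, 0.097], 0.61)]
{'time_s': 1.2, 'joint_positions': [66.148, 30.224, 82.088, 0.001, 67.689, -10.229], 'qvel': [0.021, 0.086, 0.031, 0.055, -0.001, 0.015], 'tau': [0.0, -44.002, -17.698, 0.063, 0.051, 0.0], 'position': [0.147, 0.607, 0.24], 'tcp_rot': [[-0.972, 0.236, -0.0], [0.236, 0.972, -0.0], [0.0, -0.0, -1.0]], 'force': [0.712, -0.594, 0.677], 'moment': [-0.029, -0.082, -0.045], 'grasp_force': 0.0, 'opening': 1.002}
```

View pics/top0.png

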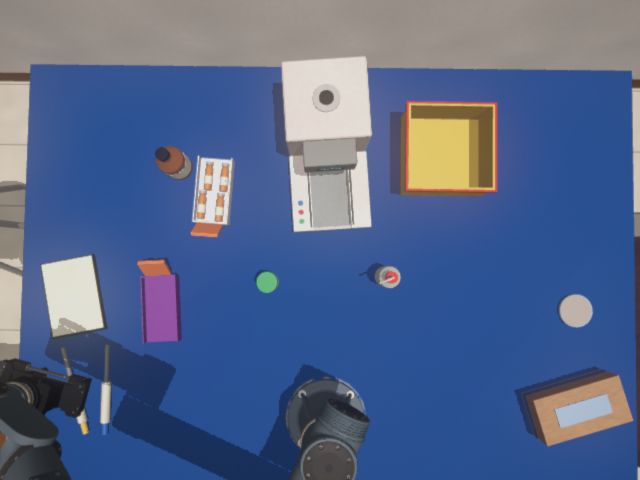

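View pics/side0.png

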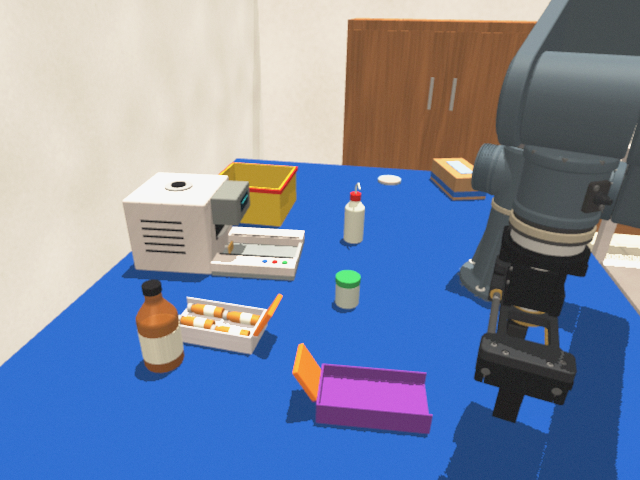

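The top view shows the tray at about (213,190) px with its orange handle towards the robot. The dock is at (331,200), the bin at (451,147), and the purple decoy at (160,300). I'll fit the poses from silhouettes.

```bash
cat > fit.py <<'E'
import numpy as np, cv2
from scipy.optimize import minimize
from rig import bot, imaging, finder
def box(x0,x1,y0,y1,z0,z1): return np.array([[x,y,z] for x in(x0,x1) for y in(y0,y1) for z in(z0,z1)],float)
def plate():
    u=np.array([-.5,0,.866]);n=np.array([.866,0,.5]);c=np.array([-.204,0,.070])
    return np.array([c+a*u+b*n+[0,w,0] for a in(-.042,.024) for b in(-.005,.005) for w in(-.035,.035)])
M={"tray":[box(-.18,0,-.047,.047,0,.04),plate()],
 "waste_bin":[box(-.11,.11,-.11,.11,0,.12),box(-.116,.116,-.116,.116,.105,.12)],
 "decapper":[box(.01,.21,-.105,.105,0,.19),box(-.055,.01,-.065,.065,.12,.19),box(-.196,.01,-.105,.105,0,.035)]}
def proj(d,X):
    c=X@d["R"].T+d["t"]; p=c@d["camera_matrix"].T; return p[:,:2]/p[:,2:]
def Rz(a): c,s=np.cos(a),np.sin(a); return np.array([[c,-s,0],[s,c,0],[0,0,1.]])
def sil(d,parts,p):
    m=np.zeros((480,640),np.uint8)
    for P in parts:
        h=cv2.convexHull(proj(d,P@Rz(p[2]).T+[p[0],p[1],p[3] if len(p)>3 else 0]).astype(np.float32))
        cv2.fillConvexPoly(m,np.round(h*256).astype(np.int32),255,cv2.LINE_AA,8)
    return m.astype(float)/255
def fit(name,p0,cams,masks):
    B=lambda m:cv2.GaussianBlur(m,(0,0),1.2)
    T={c:B(masks[c].astype(float)) for c in cams}
    f=lambda q:sum(((B(sil(cams[c],M[name],q))-T[c])**2).sum() for c in cams)
    r=minimize(f,p0,method="Nelder-Mead",options=dict(initial_simplex=np.array([p0]+[np.array(p0)+np.eye(len(p0))[i]*[.01,.01,.06,.01][i] for i in range(len(p0))]),xatol=1e-4,fatol=.1))
    return r.x,r.fun
E
python3 - <<'E'
from fit import *
cams={c:imaging.capture(c) for c in("top","side")}
vis={c:cams[c]["frame"].copy() for c in cams}
for n,p0 in (("tray",(.65,.31,0.)),("waste_bin",(.736,-.328,0.)),("decapper",(.7,.0,0.))):
    masks={}
    for c in cams:
        m0=sil(cams[c],M[n],p0)>.5
        best=max(finder.outline_of(c,n),key=lambda o:(o["pixels"]&m0).sum()/(o["pixels"]|m0).sum(),default=None)
        if best is not None:masks[c]=best["pixels"]; print(n,c,best["confidence"],best["pixels"].sum())
    for sel in (["top"],["side"],["top","side"]):
        sel=[s for s in sel if s in masks]
        if sel:
            q,v=fit(n,p0,{c:cams[c] for c in sel},masks); print(n,sel,np.round(q[:2],4),np.degrees(q[2]).round(2),round(v))
    for c in cams:
        for P in M[n]:
            cv2.polylines(vis[c],[np.round(cv2.convexHull(proj(cams[c],P@Rz(q[2]).T+[q[0],q[1],0]).astype(np.float32))*16).astype(np.int32)],True,(0,255,0),1,cv2.LINE_AA,4)
a=cv2.resize(vis["top"][40:240,140:510],None,fx=2.15,fy=2.15,interpolation=cv2.INTER_CUBIC)
cv2.imwrite("pics/fit_top.png",a[:,:,::-1])
cv2.imwrite("pics/fit_side.png",cv2.resize(vis["side"][150:390,100:420],None,fx=2.4,fy=2.4)[:,:,::-1])
E
```

```text
tray top 0.69 1899
tray side 0.8 2591
tray ['top'] [0.7041 0.3103] -3.58 787
tray ['side'] [0.703  0.3054] -6.32 1596
tray ['top', 'side'] [0.7033 0.3092] -3.99 2383
waste_bin top 0.91 9121
waste_bin side 0.97 3104
waste_bin ['top'] [ 0.7225 -0.3107] -0.33 42
waste_bin ['side'] [ 0.7045 -0.3244] 14.27 1289
waste_bin ['top', 'side'] [ 0.7211 -0.311 ] 0.51 1687
decapper top 0.59 13922
decapper side 0.77 14158
decapper ['top'] [0.7085 0.0031] 4.53 172
decapper ['side'] [0.7084 0.002 ] 4.36 139
decapper ['top', 'side'] [0.7087 0.0028] 4.48 314
```

Run:
```python
from fit import *
cams={c:imaging.capture(c) for c in("top","side")}
vis={c:cams[c]["frame"].copy() for c in cams}
n="tray";p0=(.703,.309,-.07);masks={}
for c in cams:
    m0=sil(cams[c],M[n],p0)>.5
    o=max(finder.outline_of(c,n),key=lambda o:(o["pixels"]&m0).sum()/(o["pixels"]|m0).sum())["pixels"].astype(np.uint8)
    # colour union: everything not blue near the tray
    f=cams[c]["frame"].astype(int); nb=(f[:,:,0]>f[:,:,2]*.75)
    near=cv2.dilate(m0.astype(np.uint8),np.ones((13,13)))>0
    k=(nb&near).astype(np.uint8)
    n_,l,st,_=cv2.connectedComponentsWithStats(k); k=(l==1+np.argmax(st[1:,4])).astype(np.uint8)
    k=cv2.morphologyEx(k,cv2.MORPH_CLOSE,np.ones((5,5)));masks[c]=k
    print(c,o.sum(),k.sum(),m0.sum())
for sel in (["top"],["side"],["top","side"]):
    q,v=fit(n,p0,{c:cams[c] for c in sel},masks); print(sel,np.round(q[:2],4),np.degrees(q[2]).round(2),round(v))
for nn,Q in(("tray",q),("waste_bin",(.7225,-.3107,-.006)),("decapper",(.7086,.0028,.0782))):
  for c in cams:
    for P in M[nn]:
        cv2.polylines(vis[c],[np.round(cv2.convexHull(proj(cams[c],P@Rz(Q[2]).T+[Q[0],Q[1],0]).astype(np.float32))*16).astype(np.int32)],True,(0,255,0),1,cv2.LINE_AA,4)
a=cv2.resize(vis["top"][40:240,140:510],(800,432));b=cv2.resize(vis["side"][270:370,130:310],(400,222))
cv2.imwrite("pics/fit.png",a[:,:,::-1]);cv2.imwrite("pics/fit2.png",cv2.resize(vis["side"][150:390,100:420],(800,600))[:,:,::-1])
```

```text
top 1911 2870 3022
side 2618 4758 4564
['top'] [0.7047 0.3103] -3.97 31
['side'] [0.7075 0.3154] -2.76 333
['top', 'side'] [0.7065 0.3131] -3.09 390
```

View pics/fit.png

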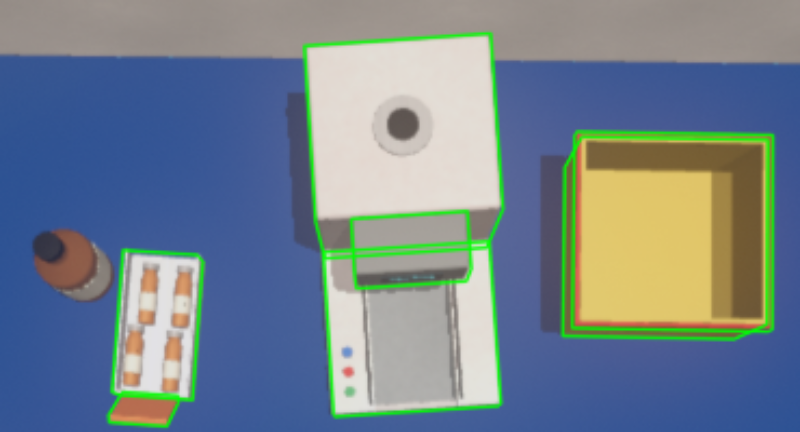

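View pics/fit2.png

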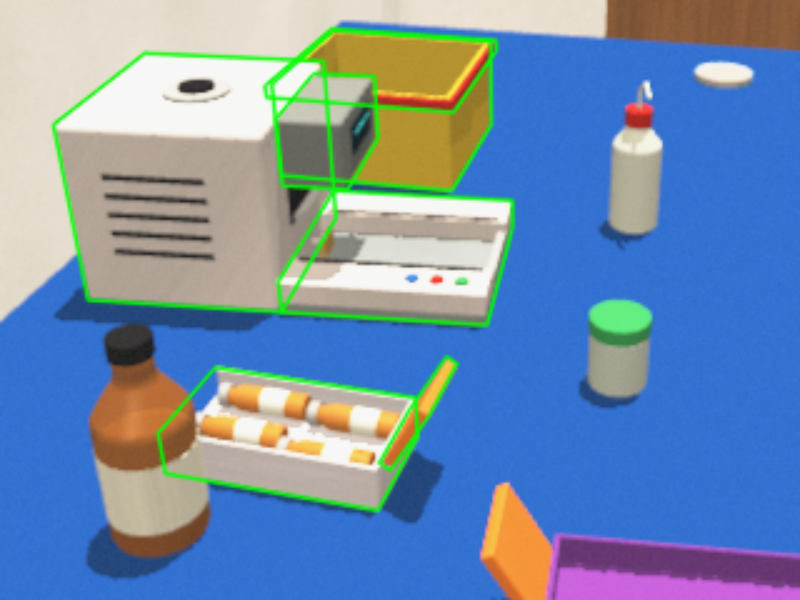

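The top-view fits agree with the picture: tray at (0.7047, 0.3103, −4.0°), bin at (0.7225, −0.3107, −0.3°) and decapper at (0.7086, 0.0028, +4.5°). In the side view the tray silhouette merges with the bottle, so I'm discarding that fit.

The plan is to grip the plate across its thickness, with tool z along the plate and tool x along tray +y.

```bash
cat > plan.py <<'E'
import numpy as np
from scipy.spatial.transform import Rotation as Ro, Slerp
from rig import bot
TRAY=(.7047,.3103,-3.97); BIN=(.7225,-.3107,-.3); DEC=(.7086,.0028,4.48)
G=np.array([[0,.866,.5],[1,0,0],[0,.5,-.866]])  # tool in tray
def tray_pose(x,y,z,yaw,pitch=0):   # pitch>0: open end down
    return np.array([x,y,z],float),Ro.from_euler("ZY",[yaw,pitch],degrees=True).as_matrix()
def tool(tp,back=0,GR=None):
    p,R=tp; T=R@G; g=np.array([-.204,0,.070]) if GR is None else GR
    return p+R@g+T[:,2]*(.002-back),T
def dec(x,y,z): # decapper frame -> world
    a=np.radians(DEC[2]); return DEC[0]+x*np.cos(a)-y*np.sin(a),DEC[1]+x*np.sin(a)+y*np.cos(a),z
def rows(targets,start=None,vmax=.041,wmax=7.1):
    """targets: list of (p,R,nrows or None)"""
    s=bot.read_state(); p0,R0=(s["position"],s["tcp_rot"]) if start is None else start
    p0=np.array(p0);R0=np.array(R0); out=[]; p,R=p0,R0
    for P,Q,n in targets:
        ang=np.degrees((Ro.from_matrix(R.T@Q)).magnitude()); n=n or int(np.ceil(max(np.linalg.norm(P-p)/vmax,ang/wmax)))
        sl=Slerp([0,1],Ro.from_matrix([R,Q]))
        for k in range(1,n+1):
            f=k/n; pp=p+(P-p)*f; out.append(np.r_[R0.T@(pp-p0),Ro.from_matrix(R0.T@sl(f).as_matrix()).as_rotvec(degrees=True)])
        p,R=P,Q
    for i,o in enumerate(out): print(("" if i%8 or not i else "--\n")+"["+",".join(f"{v:.4f}" for v in o[:3])+","+",".join(f"{v:.1f}" for v in o[3:])+"],")
E
python3 - <<'E'
from plan import *
t=tray_pose(TRAY[0],TRAY[1],0,TRAY[2]); P,R=tool(t,.12); print(P,tool(t)[0])
rows([(P,R,None)])
E
```

```text
[0.44233108 0.32850858 0.172188  ] [0.50218711 0.32435453 0.068268  ]
[-0.0294,-0.0168,0.0056,-2.1,-1.8,6.5],
[-0.0588,-0.0336,0.0112,-4.1,-3.5,13.1],
[-0.0881,-0.0504,0.0168,-6.2,-5.3,19.6],
[-0.1175,-0.0672,0.0225,-8.3,-7.0,26.1],
[-0.1469,-0.0840,0.0281,-10.4,-8.8,32.7],
[-0.1763,-0.1008,0.0337,-12.4,-10.5,39.2],
[-0.2056,-0.1176,0.0393,-14.5,-12.3,45.7],
[-0.2350,-0.1344,0.0449,-16.6,-14.0,52.2],
--
[-0.2644,-0.1512,0.0505,-18.7,-15.8,58.8],
[-0.2938,-0.1680,0.0561,-20.7,-17.5,65.3],
[-0.3232,-0.1847,0.0618,-22.8,-19.3,71.8],
[-0.3525,-0.2015,0.0674,-24.9,-21.0,78.4],
```

Call:
{"api": "play_rows", "payload": {
  "motion": [
    [[-0.029,-0.017,0.006,-2.1,-1.8,6.5],[-0.059,-0.034,0.011,-4.1,-3.5,13.1],[-0.088,-0.05,0.017,-6.2,-5.3,19.6],[-0.1175,-0.067,0.0225,-8.3,-7,26.1],[-0.147,-0.084,0.028,-10.4,-8.8,32.7],[-0.176,-0.101,0.034,-12.4,-10.5,39.2],[-0.206,-0.118,0.039,-14.5,-12.3,45.7],[-0.235,-0.134,0.045,-16.6,-14,52.2]]
  ],
  "fingers": 0.05
}}

```text
time_s: 2.47
position: [0.3449, 0.4205, 0.1949]
tcp_rot: [[-0.379, 0.855, 0.355], [0.921, 0.384, 0.061], [-0.084, 0.35, -0.933]]
force: [-0.3, -1.4, 0.3]
opening: 0.588
grasp_force: 0.0
```

Run:
```python
from plan import *
t=tray_pose(TRAY[0],TRAY[1],0,TRAY[2]); P,R=tool(t,.12)
rows([(P,R,None)]); print(np.round(bot.read_state()["joint_positions"],1))
```

```text
[-0.0300,0.0100,0.0125,-2.0,-1.7,6.5],
[-0.0599,0.0200,0.0250,-4.1,-3.5,12.9],
[-0.0899,0.0300,0.0376,-6.1,-5.2,19.4],
[-0.1199,0.0400,0.0501,-8.2,-7.0,25.8],
[ 45.3  24.2 107.6 -22.7  32.8  39.6]
```

Call:
{"api": "play_rows", "payload": {
  "motion": [
    [[-0.03,0.01,0.0125,-2,-1.7,6.5],[-0.06,0.02,0.025,-4.1,-3.5,12.9],[-0.09,0.03,0.0375,-6.1,-5.2,19.4],[-0.12,0.04,0.05,-8.2,-7,25.8],[-0.12,0.04,0.05,-8.2,-7,25.8],[-0.12,0.04,0.05,-8.2,-7,25.8]]
  ]
}}

```text
time_s: 2.97
position: [0.4429, 0.3288, 0.1713]
tcp_rot: [[0.066, 0.865, 0.497], [0.998, -0.056, -0.036], [-0.004, 0.499, -0.867]]
force: [-0.5, 0.3, -0.2]
opening: 0.573
grasp_force: 0.0
```

Run:
```python
from plan import *
t=tray_pose(TRAY[0],TRAY[1],0,TRAY[2]); P,R=tool(t); s=bot.read_state()
print(np.round(R,3).tolist(), np.round(s["joint_positions"],1), s["qvel"])
rows([tool(t,.055)+(3,),(P,R,3)])
```

```text
[[0.069, 0.864, 0.499], [0.998, -0.06, -0.035], [0.0, 0.5, -0.866]] [ 34.4  27.7 112.2 -50.1  23.9  81.8] [ 1.95326894 -0.9051862  -0.16118643  2.85254754 -0.33689365 -3.63647849]
[-0.0001,0.0000,0.0213,-0.0,0.0,0.1],
[-0.0001,0.0000,0.0427,-0.1,0.1,0.2],
[-0.0002,0.0000,0.0640,-0.1,0.1,0.3],
[-0.0002,0.0001,0.0823,-0.1,0.1,0.3],
[-0.0001,0.0001,0.1007,-0.1,0.1,0.3],
[-0.0001,0.0001,0.1190,-0.1,0.1,0.3],
```

Call:
{"api": "play_rows", "payload": {
  "motion": [
    [[0,0,0.021,0,0,0.1],[0,0,0.043,0,0,0.2],[0,0,0.064,0,0,0.3],[0,0,0.082,0,0,0.3],[0,0,0.101,0,0,0.3],[0,0,0.119,0,0,0.3],[0,0,0.119,0,0,0.3]]
  ]
}}

```text
time_s: 3.55
position: [0.5018, 0.3263, 0.0667]
tcp_rot: [[0.067, 0.865, 0.496], [0.998, -0.058, -0.035], [-0.001, 0.498, -0.867]]
force: [-0.1, 0.1, 1.4]
opening: 0.575
grasp_force: 0.0
```

Run:
```python
from plan import *
from fit import *
s=bot.read_state(); print(np.round(s["joint_positions"],1))
d=imaging.capture("side"); cv2.imwrite("pics/g.png",cv2.resize(d["frame"][220:400,150:390],(800,600))[:,:,::-1])
```

```text
[ 30.1  41.5 109.6 -78.1  16.6 107.8]
```

View pics/g.png

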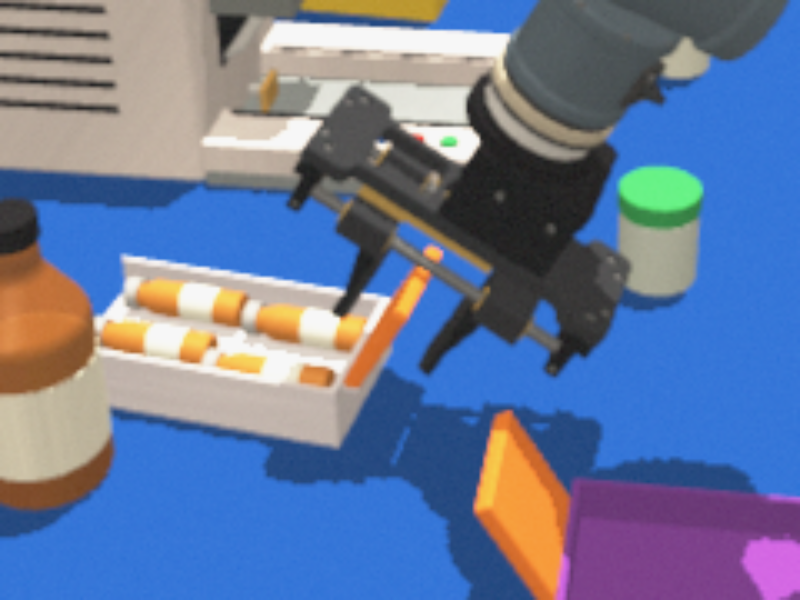

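The fingers straddle the plate, clear of the vials. Closing.

Call:
{"api": "play_rows", "payload": {
  "motion": [
    [[0,0,0,0,0,0],[0,0,0,0,0,0],[0,0,0,0,0,0],[0,0,0,0,0,0],[0,0,0,0,0,0],[0,0,0,0,0,0]]
  ],
  "fingers": 0
}}

```text
time_s: 4.1
position: [0.5011, 0.3263, 0.0694]
tcp_rot: [[0.068, 0.864, 0.499], [0.998, -0.059, -0.033], [0.0, 0.5, -0.866]]
force: [-0.6, -0.1, 0.8]
opening: 0.205
grasp_force: 0.0
```

Run:
```python
from plan import *
s=bot.read_state(); print(np.round(s["joint_positions"],1),s["grasp_force"],s["opening"])
p=np.array(s["position"]);R=np.array(s["tcp_rot"])
rows([(p+[0,0,.006],R,1),(p+[0,0,.02],R,1),(p+[0,0,.14],R,5),(p+[0,0,.15],R,1)])
```

```text
[ 30.2  41.1 109.8 -78.   16.6 107.8] 0.0 0.20503816978924674
[0.0000,0.0030,-0.0052,0.0,0.0,0.0],
[0.0000,0.0100,-0.0173,0.0,0.0,0.0],
[0.0000,0.0220,-0.0381,0.0,0.0,0.0],
[0.0000,0.0340,-0.0589,0.0,0.0,0.0],
[0.0000,0.0460,-0.0797,0.0,0.0,0.0],
[0.0000,0.0580,-0.1005,0.0,0.0,0.0],
[0.0001,0.0700,-0.1213,0.0,0.0,0.0],
[0.0001,0.0750,-0.1299,0.0,0.0,0.0],
```

Call:
{"api": "play_rows", "payload": {
  "motion": [
    [[0,0,0,0,0,0],[0,0,0,0,0,0],[0,0,0,0,0,0],[0,0,0,0,0,0]]
  ]
}}

```text
time_s: 4.43
position: [0.502, 0.3262, 0.0696]
tcp_rot: [[0.068, 0.864, 0.5], [0.998, -0.059, -0.034], [0.0, 0.501, -0.866]]
force: [0.8, -0.0, 5.5]
opening: 0.11
grasp_force: 30.0
```

Call:
{"api": "play_rows", "payload": {
  "motion": [
    [[0,0.003,-0.005,0,0,0],[0,0.01,-0.0175,0,0,0],[0,0.022,-0.038,0,0,0],[0,0.034,-0.059,0,0,0],[0,0.046,-0.08,0,0,0],[0,0.058,-0.1,0,0,0],[0,0.07,-0.121,0,0,0],[0,0.075,-0.13,0,0,0]]
  ]
}}

```text
time_s: 5.1
position: [0.5011, 0.3264, 0.2209]
tcp_rot: [[0.068, 0.864, 0.499], [0.998, -0.06, -0.032], [0.002, 0.5, -0.866]]
force: [2.0, -0.0, -1.0]
opening: 0.111
grasp_force: 30.0
```

Run:
```python
from plan import *
from fit import *
s=bot.read_state(); print(np.round(s["joint_positions"],1),s["grasp_force"],s["opening"],s["moment"])
d=imaging.capture("side"); cv2.imwrite("pics/l.png",cv2.resize(d["frame"][150:390,100:420],(800,600))[:,:,::-1])
```

```text
[ 30.1  24.9 104.5 -34.5  29.4  61.3] 30.001398059539497 0.11116885367945514 [-0.056097    0.6300037  -0.03806894]
```

View pics/l.png

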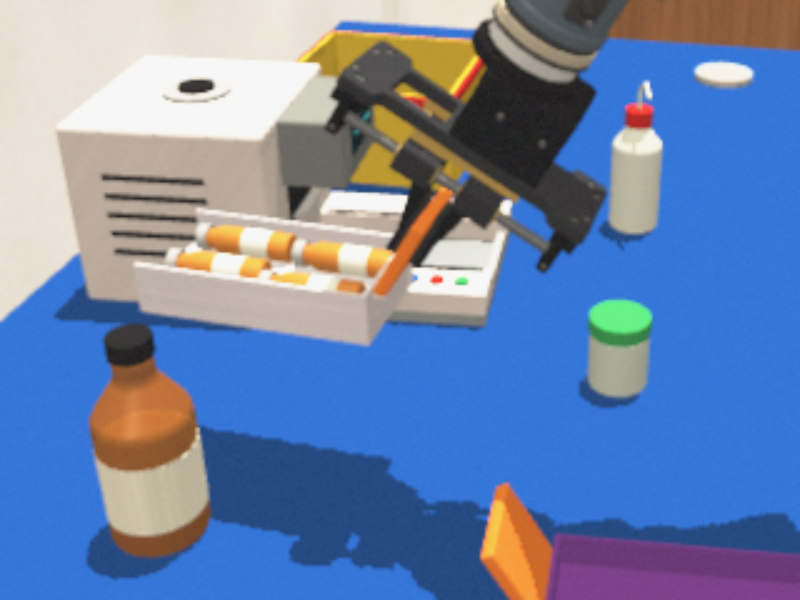

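The tray is held level with all four vials in it. I'll plan the transfer over the decapper to the bin as one smooth path.

```bash
cat >> plan.py <<'E'
def path(W,N,ramp=4):
    """W: list of [x,y,z,yaw,pitch] for TCP with nominal tool-in-tray; start = measured pose. Blocks of 8 rows, each relative to its block start"""
    from scipy.interpolate import PchipInterpolator as C
    s=bot.read_state(); T=np.array(s["tcp_rot"])@G.T; yaw,pit,_=Ro.from_matrix(T).as_euler("ZYX",degrees=True)
    W=np.vstack([np.r_[s["position"],yaw,pit],W]); L=np.r_[0,np.cumsum(np.linalg.norm(np.diff(W[:,:3],axis=0),axis=1)+np.abs(np.diff(W[:,3:],axis=0)).max(1)*.004)]
    v=np.minimum(1,np.minimum(np.arange(1,N+1)/(ramp+1),np.arange(N,0,-1)/(ramp+1))); u=np.cumsum(v)/v.sum()*L[-1]
    Q=np.vstack([W[0],C(L,W)(u)]) ; print("max step",np.abs(np.diff(Q,axis=0)).max(0).round(3))
    RR=[Ro.from_euler("ZY",q[3:],degrees=True).as_matrix()@G for q in Q]; RR[0]=np.array(s["tcp_rot"])
    for b in range(0,N,8):
        print("--"); 
        for k in range(b+1,min(b+8,N)+1): print("["+",".join(f"{x:.3f}" for x in RR[b].T@(Q[k,:3]-Q[b,:3]))+","+",".join(f"{x:.1f}" for x in Ro.from_matrix(RR[b].T@RR[k]).as_rotvec(degrees=True))+"],")
def lip_tcp(lip,yaw,pitch):
    R=Ro.from_euler("ZY",[yaw,pitch],degrees=True).as_matrix(); return np.r_[np.array(lip)+R@(np.array([-.204,0,.054])+G[:,2]*.002),yaw,pitch]
E
python3 - <<'E'
from plan import *
W3=lip_tcp((.69,-.311,.19),-20,0); print(W3)
path([[.50,.28,.33,0,0],[.52,.0,.345,-8,0],W3],32)
E
```

```text
[  0.4992424   -0.24156991   0.242268   -20.           0.        ]
max step [0.003 0.028 0.025 1.153 0.03 ]
--
[-0.001,0.003,-0.005,0.0,-0.0,-0.3],
[-0.003,0.008,-0.015,0.0,0.2,-0.7],
[-0.008,0.017,-0.030,0.0,0.6,-1.3],
[-0.014,0.029,-0.050,0.1,1.0,-2.1],
[-0.024,0.041,-0.071,0.1,1.4,-2.8],
[-0.035,0.051,-0.086,0.1,1.7,-3.3],
[-0.047,0.056,-0.093,0.1,1.8,-3.5],
[-0.062,0.058,-0.095,0.1,1.7,-3.4],
--
[-0.019,0.002,-0.001,0.0,-0.2,0.3],
[-0.041,0.005,-0.002,-0.0,-0.4,0.7],
[-0.065,0.008,-0.003,0.0,-0.7,1.2],
[-0.091,0.011,-0.003,0.0,-1.1,1.8],
[-0.118,0.014,-0.003,0.0,-1.5,2.5],
[-0.146,0.016,-0.002,-0.0,-1.9,3.3],
[-0.174,0.019,-0.002,-0.0,-2.4,4.1],
[-0.201,0.021,-0.001,0.0,-2.8,4.9],
--
[-0.026,0.004,0.002,0.0,-0.5,0.8],
[-0.051,0.007,0.003,0.0,-0.9,1.6],
[-0.073,0.009,0.005,0.0,-1.3,2.3],
[-0.095,0.009,0.007,-0.0,-1.8,3.1],
[-0.117,0.009,0.012,0.0,-2.2,3.9],
[-0.139,0.007,0.017,-0.0,-2.7,4.7],
[-0.161,0.004,0.024,0.0,-3.2,5.5],
[-0.182,-0.000,0.032,-0.0,-3.7,6.4],
--
[-0.021,-0.003,0.010,-0.0,-0.5,0.9],
[-0.041,-0.006,0.021,-0.0,-1.1,1.9],
[-0.062,-0.010,0.033,-0.0,-1.6,2.8],
[-0.082,-0.015,0.045,-0.0,-2.2,3.8],
[-0.098,-0.019,0.055,-0.0,-2.7,4.7],
[-0.110,-0.023,0.063,0.0,-3.0,5.3],
[-0.118,-0.025,0.068,-0.0,-3.3,5.7],
[-0.122,-0.026,0.070,0.0,-3.4,5.9],
```

Call:
{"api": "play_rows", "payload": {
  "motion": [
    [[-0.001,0.003,-0.005,0,0,-0.3],[-0.003,0.008,-0.015,0,0.2,-0.7],[-0.008,0.017,-0.03,0,0.6,-1.3],[-0.014,0.029,-0.05,0.1,1,-2.1],[-0.024,0.041,-0.071,0.1,1.4,-2.8],[-0.035,0.051,-0.086,0.1,1.7,-3.3],[-0.047,0.056,-0.093,0.1,1.8,-3.5],[-0.062,0.058,-0.095,0.1,1.7,-3.4]]
  ]
}}

```text
time_s: 5.82
position: [0.4996, 0.2636, 0.3303]
tcp_rot: [[0.001, 0.868, 0.497], [1.0, 0.001, -0.004], [-0.004, 0.497, -0.868]]
force: [-0.2, -0.5, -2.3]
opening: 0.114
grasp_force: 30.0
```

Call:
{"api": "play_rows", "payload": {
  "motion": [
    [[-0.019,0.002,-0.001,0,-0.2,0.3],[-0.041,0.005,-0.002,0,-0.4,0.7],[-0.065,0.008,-0.003,0,-0.7,1.2],[-0.091,0.011,-0.003,0,-1.1,1.8],[-0.118,0.014,-0.003,0,-1.5,2.5],[-0.146,0.016,-0.002,0,-1.9,3.3],[-0.174,0.019,-0.002,0,-2.4,4.1],[-0.201,0.021,-0.001,0,-2.8,4.9]]
  ]
}}

```text
time_s: 6.48
position: [0.5155, 0.0617, 0.3398]
tcp_rot: [[0.101, 0.866, 0.49], [0.995, -0.086, -0.053], [-0.004, 0.493, -0.87]]
force: [0.3, 0.5, -3.4]
opening: 0.117
grasp_force: 30.0
```

Call:
{"api": "play_rows", "payload": {
  "motion": [
    [[-0.026,0.004,0.002,0,-0.5,0.8],[-0.051,0.007,0.003,0,-0.9,1.6],[-0.073,0.009,0.005,0,-1.3,2.3],[-0.095,0.009,0.007,0,-1.8,3.1],[-0.117,0.009,0.012,0,-2.2,3.9],[-0.139,0.007,0.017,0,-2.7,4.7],[-0.161,0.004,0.024,0,-3.2,5.5],[-0.182,0,0.032,0,-3.7,6.4]]
  ]
}}

```text
time_s: 7.15
position: [0.5133, -0.1204, 0.3128]
tcp_rot: [[0.228, 0.847, 0.48], [0.974, -0.196, -0.116], [-0.003, 0.494, -0.869]]
force: [0.7, 0.7, -1.8]
opening: 0.114
grasp_force: 30.0
```

Call:
{"api": "play_rows", "payload": {
  "motion": [
    [[-0.021,-0.003,0.01,0,-0.5,0.9],[-0.041,-0.006,0.021,0,-1.1,1.9],[-0.062,-0.01,0.033,0,-1.6,2.8],[-0.082,-0.015,0.045,0,-2.2,3.8],[-0.098,-0.019,0.055,0,-2.7,4.7],[-0.11,-0.023,0.063,0,-3,5.3],[-0.118,-0.025,0.068,0,-3.3,5.7],[-0.122,-0.026,0.07,0,-3.4,5.9]]
  ]
}}

```text
time_s: 7.82
position: [0.4978, -0.2416, 0.2395]
tcp_rot: [[0.342, 0.817, 0.464], [0.94, -0.296, -0.171], [-0.002, 0.494, -0.869]]
force: [0.3, 0.1, -1.3]
opening: 0.114
grasp_force: 30.0
```

Run:
```python
from plan import *
from fit import *
s=bot.read_state(); print(np.round(s["joint_positions"],1),np.round(s["position"],3))
d=imaging.capture("top")
# tray height prior from tool; fit x,y,yaw at known z
T=np.array(s["tcp_rot"])@G.T; o=np.array(s["position"])-np.array(s["tcp_rot"])[:,2]*.002-T@[-.204,0,.07]
print("tray by kinematics",np.round(o,4),Ro.from_matrix(T).as_euler("ZYX",degrees=True).round(2))
cv2.imwrite("pics/b.png",cv2.resize(d["frame"][60:300,300:620],(800,600))[:,:,::-1])
path([lip_tcp((.69,-.311,.15),-20,15),lip_tcp((.69,-.311,.142),-20,22)],8,ramp=2)
```

```text
[-43.5  17.6 113.8  28.9  23.8 -47.6] [ 0.498 -0.242  0.239]
tray by kinematics [ 0.688  -0.3111  0.1699] [-20.01   0.38  -0.14]
max step [6.000e-03 2.000e-03 6.000e-03 4.000e-03 3.905e+00]
--
[0.000,0.002,0.000,1.4,0.2,0.1],
[0.000,0.006,0.001,4.1,0.2,0.1],
[0.000,0.012,0.001,8.0,0.2,0.1],
[0.001,0.019,0.000,11.7,0.2,0.1],
[0.001,0.026,-0.001,15.3,0.2,0.1],
[0.001,0.035,-0.003,18.6,0.2,0.0],
[0.001,0.041,-0.005,20.7,0.2,0.0],
[0.001,0.044,-0.006,21.7,0.2,0.0],
```

View pics/b.png

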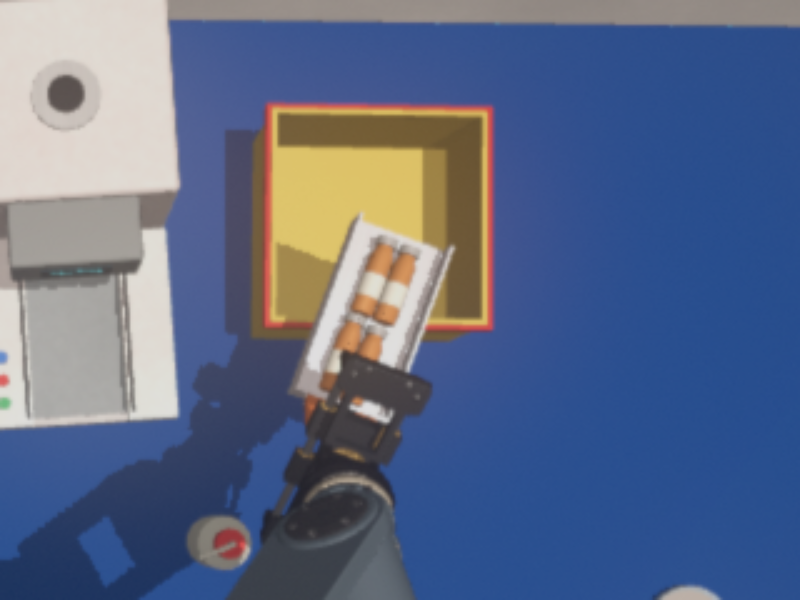

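All four vials are in the tray and the lip is over the bin at about (405,235) px in the crop. Tipping now.

Call:
{"api": "play_rows", "payload": {
  "motion": [
    [[0,0.002,0,1.4,0.2,0.1],[0,0.006,0.001,4.1,0.2,0.1],[0,0.012,0.001,8,0.2,0.1],[0.001,0.019,0,11.7,0.2,0.1],[0.001,0.026,-0.001,15.3,0.2,0.1],[0.001,0.035,-0.003,18.6,0.2,0],[0.001,0.041,-0.005,20.7,0.2,0],[0.001,0.044,-0.006,21.7,0.2,0]]
  ]
}}

```text
time_s: 8.53
position: [0.5344, -0.2527, 0.2706]
tcp_rot: [[0.339, 0.931, 0.135], [0.941, -0.335, -0.051], [-0.002, 0.144, -0.99]]
force: [-0.0, -1.0, -2.4]
opening: 0.112
grasp_force: 30.0
```

Run:
```python
from plan import *
path([lip_tcp((.69,-.311,.138),-20,34),lip_tcp((.69,-.311,.135),-20,46)],16,ramp=2)
```

```text
max step [0.005 0.002 0.004 0.03  1.841]
--
[-0.000,0.001,-0.001,0.6,0.1,0.1],
[-0.000,0.004,-0.003,1.9,0.1,0.1],
[-0.001,0.008,-0.006,3.7,0.1,0.1],
[-0.001,0.013,-0.009,5.5,0.1,0.1],
[-0.001,0.017,-0.012,7.3,0.1,0.2],
[-0.001,0.022,-0.015,9.1,0.1,0.2],
[-0.002,0.026,-0.018,10.9,0.1,0.2],
[-0.002,0.031,-0.021,12.6,0.1,0.2],
--
[-0.000,0.004,-0.004,1.7,0.0,-0.0],
[-0.000,0.009,-0.007,3.4,0.0,-0.0],
[-0.000,0.013,-0.011,5.1,-0.0,-0.0],
[-0.000,0.018,-0.014,6.8,0.0,-0.0],
[-0.000,0.023,-0.018,8.4,0.0,-0.0],
[-0.000,0.028,-0.021,10.1,0.0,-0.0],
[-0.000,0.031,-0.023,11.2,0.0,-0.0],
[0.000,0.033,-0.024,11.7,0.0,-0.0],
```

Call:
{"api": "play_rows", "payload": {
  "motion": [
    [[0,0.001,-0.001,0.6,0.1,0.1],[0,0.004,-0.003,1.9,0.1,0.1],[-0.001,0.008,-0.006,3.7,0.1,0.1],[-0.001,0.013,-0.009,5.5,0.1,0.1],[-0.001,0.017,-0.012,7.3,0.1,0.2],[-0.001,0.022,-0.015,9.1,0.1,0.2],[-0.002,0.026,-0.018,10.9,0.1,0.2],[-0.002,0.031,-0.021,12.6,0.1,0.2]]
  ]
}}

```text
time_s: 9.2
position: [0.5575, -0.2631, 0.2944]
tcp_rot: [[0.343, 0.936, -0.074], [0.939, -0.342, 0.028], [0.001, -0.079, -0.997]]
force: [0.6, -0.2, -1.9]
opening: 0.113
grasp_force: 30.0
```

Call:
{"api": "play_rows", "payload": {
  "motion": [
    [[0,0.004,-0.004,1.7,0,0],[0,0.009,-0.007,3.4,0,0],[0,0.013,-0.011,5.1,0,0],[0,0.018,-0.014,6.8,0,0],[0,0.023,-0.018,8.4,0,0],[0,0.028,-0.021,10.1,0,0],[0,0.031,-0.023,11.2,0,0],[0,0.033,-0.024,11.7,0,0]]
  ]
}}

```text
time_s: 9.87
position: [0.5912, -0.2755, 0.3156]
tcp_rot: [[0.343, 0.903, -0.26], [0.939, -0.329, 0.096], [0.001, -0.277, -0.961]]
force: [-1.2, 0.5, -1.0]
opening: 0.113
grasp_force: 30.0
```

Call:
{"api": "play_rows", "payload": {
  "motion": [
    [[0,0,0,0,0,0],[0,0,0,0,0,0],[0,0,0,0,0,0],[0,0,0,0,0,0],[0,0,0,0,0,0],[0,0,0,0,0,0]]
  ]
}}

```text
time_s: 10.37
position: [0.5903, -0.2757, 0.3161]
tcp_rot: [[0.343, 0.903, -0.26], [0.939, -0.33, 0.096], [0.001, -0.277, -0.961]]
force: [0.3, -0.2, -1.7]
opening: 0.113
grasp_force: 30.0
```

Run:
```python
from plan import *
from fit import *
d=imaging.capture("top"); e=imaging.capture("side")
print([(np.round(r["at"],3).tolist(),round(r["confidence"],2)) for r in finder.recognise("top","vial1")])
a=cv2.resize(d["frame"][60:240,370:540],(566,600)); b=cv2.resize(e["frame"][140:240,200:330],(234,180))
a[:180,:234]=b
cv2.imwrite("pics/t.png",a[:,:,::-1])
```

```text
[([0.79, -0.367, 0.024], 0.59), ([0.773, -0.261, 0.024], 0.57)]
```

View pics/t.png

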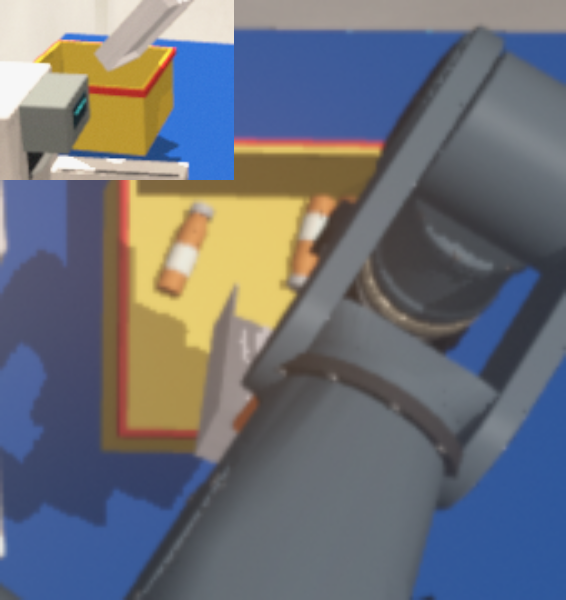

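Two vials lie in the bin, and the arm hides the rest from the camera. I'll tip a bit further to be sure, and measure the wash bottle's spout for clearance.

Run:
```python
from plan import *
from fit import *
im=cv2.imread("pics/top0.png"); d=imaging.capture("top"); e=imaging.capture("side")
def ray(d,u,v):
    c=-d["R"].T@d["t"]; r=d["R"].T@np.linalg.inv(d["camera_matrix"])@[u,v,1]; return c,r
def at(d,u,v,z): c,r=ray(d,u,v); return (c+r*(z-c[2])/r[2]).round(3)
print("spout tip",at(d,361,273,.18),at(d,361,273,.17),"cap",at(d,391,277,.142))
path([lip_tcp((.69,-.311,.137),-20,54)],4,ramp=1)
print("raise");
```

```text
spout tip [ 0.397 -0.078  0.18 ] [ 0.396 -0.079  0.17 ] cap [ 0.387 -0.156  0.142]
max step [0.009 0.003 0.005 0.011 2.639]
--
[0.000,0.004,-0.004,1.3,-0.1,-0.0],
[0.001,0.011,-0.012,4.0,-0.1,-0.0],
[0.001,0.019,-0.019,6.6,-0.1,-0.1],
[0.001,0.023,-0.023,7.9,-0.1,-0.1],
raise
```

Call:
{"api": "play_rows", "payload": {
  "motion": [
    [[0,0.004,-0.004,1.3,0,0],[0.001,0.011,-0.012,4,0,0],[0.001,0.019,-0.019,6.6,0,0],[0.001,0.023,-0.023,7.9,0,0],[0.001,0.023,-0.023,7.9,0,0],[0.001,0.023,-0.023,7.9,0,0],[0.001,0.023,-0.023,7.9,0,0],[0.001,0.023,-0.023,7.9,0,0]]
  ]
}}

```text
time_s: 11.28
position: [0.617, -0.2844, 0.3318]
tcp_rot: [[0.343, 0.858, -0.382], [0.939, -0.313, 0.14], [0.001, -0.407, -0.914]]
force: [-0.0, 0.4, -1.1]
opening: 0.115
grasp_force: 30.0
```

Run:
```python
from plan import *
A=lip_tcp((.69,-.311,.19),-20,32); B=lip_tcp((.66,-.28,.25),-18,12)
print(A,B); path([A,B],16,ramp=2)
```

```text
[  0.55425582  -0.26159316   0.34189939 -20.          32.        ] [  0.4814897   -0.22199849   0.34333189 -18.          12.        ]
max step [1.000e-02 6.000e-03 2.000e-03 4.000e-01 3.338e+00]
--
[-0.000,-0.003,0.001,-1.1,-0.1,-0.0],
[-0.001,-0.009,0.002,-3.4,-0.1,-0.0],
[-0.001,-0.018,0.004,-6.7,-0.1,-0.1],
[-0.001,-0.028,0.006,-10.0,-0.1,-0.1],
[-0.001,-0.038,0.009,-13.2,-0.1,-0.1],
[-0.001,-0.047,0.011,-16.4,-0.1,-0.1],
[-0.001,-0.057,0.015,-19.5,-0.1,-0.1],
[-0.000,-0.067,0.019,-22.5,-0.1,-0.1],
--
[0.001,-0.011,-0.000,-3.0,-0.0,-0.1],
[0.002,-0.022,-0.000,-5.9,0.0,-0.2],
[0.004,-0.033,-0.000,-8.7,0.0,-0.5],
[0.005,-0.044,0.000,-11.5,0.1,-0.8],
[0.007,-0.056,0.000,-14.2,0.1,-1.2],
[0.010,-0.068,0.000,-16.9,0.2,-1.6],
[0.011,-0.076,0.001,-18.7,0.3,-1.8],
[0.012,-0.080,0.001,-19.5,0.3,-2.0],
```

Call:
{"api": "play_rows", "payload": {
  "motion": [
    [[0,-0.003,0.001,-1.1,0,0],[-0.001,-0.009,0.002,-3.4,0,0],[-0.001,-0.018,0.004,-6.7,-0.1,-0.1],[-0.001,-0.028,0.006,-10,-0.1,-0.1],[-0.001,-0.038,0.009,-13.2,-0.1,-0.1],[-0.001,-0.047,0.011,-16.4,-0.1,-0.1],[-0.001,-0.057,0.015,-19.5,-0.1,-0.1],[0,-0.067,0.019,-22.5,-0.1,-0.1]]
  ]
}}

```text
time_s: 11.95
position: [0.5515, -0.2605, 0.3424]
tcp_rot: [[0.342, 0.94, -0.022], [0.94, -0.342, 0.007], [-0.001, -0.023, -1.0]]
force: [0.6, 0.2, -1.4]
opening: 0.113
grasp_force: 30.0
```

Call:
{"api": "play_rows", "payload": {
  "motion": [
    [[0.001,-0.011,0,-3,0,-0.1],[0.002,-0.022,0,-5.9,0,-0.2],[0.004,-0.033,0,-8.7,0,-0.5],[0.005,-0.044,0,-11.5,0.1,-0.8],[0.007,-0.056,0,-14.2,0.1,-1.2],[0.01,-0.068,0,-16.9,0.2,-1.6],[0.011,-0.076,0.001,-18.7,0.3,-1.8],[0.012,-0.08,0.001,-19.5,0.3,-2]]
  ]
}}

```text
time_s: 12.62
position: [0.4788, -0.2204, 0.3424]
tcp_rot: [[0.308, 0.905, 0.293], [0.951, -0.293, -0.095], [0.0, 0.308, -0.951]]
force: [0.1, 1.0, -2.0]
opening: 0.113
grasp_force: 30.0
```

Run:
```python
from plan import *
from fit import *
s=bot.read_state(); print(np.round(s["joint_positions"],1))
d=imaging.capture("top"); e=imaging.capture("side")
print([(np.round(r["at"],3).tolist(),round(r["confidence"],2)) for r in finder.recognise("top","vial1")])
cv2.imwrite("pics/u.png",cv2.resize(d["frame"][80:280,390:550],(480,600))[:,:,::-1])
q=dec(-.075,0,.06); C=np.r_[tool(tray_pose(*q,DEC[2],8))[0],DEC[2],8]; print(C)
path([[.47,-.12,.32,-8,10],[C[0],C[1],.25,DEC[2],8],C],32,ramp=3)
```

```text
[-40.7   9.1 100.3   8.5  54.3 -26.8]
[([0.784, -0.391, 0.026], 0.64), ([0.718, -0.387, 0.031], 0.58), ([0.787, -0.37, 0.026], 0.58), ([0.772, -0.26, 0.026], 0.46)]
[ 0.44289097 -0.01801843  0.15585576  4.48        8.        ]
max step [0.003 0.011 0.016 1.349 0.217]
--
[0.003,-0.001,-0.000,-0.1,0.1,-0.2],
[0.008,-0.003,-0.000,-0.2,0.3,-0.7],
[0.015,-0.006,-0.000,-0.3,0.5,-1.4],
[0.025,-0.011,-0.000,-0.5,0.8,-2.3],
[0.035,-0.015,0.000,-0.7,1.1,-3.2],
[0.044,-0.020,0.001,-0.9,1.4,-4.1],
[0.053,-0.025,0.002,-1.1,1.8,-5.1],
[0.062,-0.029,0.003,-1.3,2.1,-6.0],
--
[0.009,-0.004,0.002,-0.2,0.3,-0.9],
[0.018,-0.008,0.003,-0.4,0.7,-1.9],
[0.027,-0.012,0.005,-0.6,1.0,-2.8],
[0.036,-0.016,0.007,-0.7,1.3,-3.8],
[0.045,-0.021,0.009,-0.9,1.7,-4.8],
[0.055,-0.027,0.011,-1.1,2.2,-6.0],
[0.066,-0.033,0.014,-1.3,2.6,-7.2],
[0.076,-0.039,0.016,-1.6,3.1,-8.5],
--
[0.011,-0.005,0.003,-0.2,0.5,-1.3],
[0.021,-0.010,0.007,-0.4,0.9,-2.5],
[0.030,-0.015,0.012,-0.6,1.4,-3.6],
[0.039,-0.020,0.017,-0.8,1.8,-4.6],
[0.046,-0.025,0.022,-0.9,2.1,-5.4],
[0.051,-0.030,0.028,-1.0,2.4,-6.0],
[0.054,-0.033,0.035,-1.1,2.5,-6.4],
[0.055,-0.037,0.043,-1.1,2.6,-6.6],
--
[0.000,-0.004,0.009,0.0,-0.0,0.0],
[0.000,-0.008,0.020,0.0,-0.0,0.0],
[0.000,-0.013,0.033,0.0,-0.0,0.0],
[0.000,-0.019,0.048,0.0,-0.0,0.0],
[0.000,-0.025,0.063,0.0,-0.0,0.0],
[0.000,-0.030,0.075,0.0,-0.0,0.0],
[0.000,-0.033,0.083,0.0,-0.0,0.0],
[0.000,-0.035,0.087,0.0,-0.0,0.0],
```

View pics/u.png

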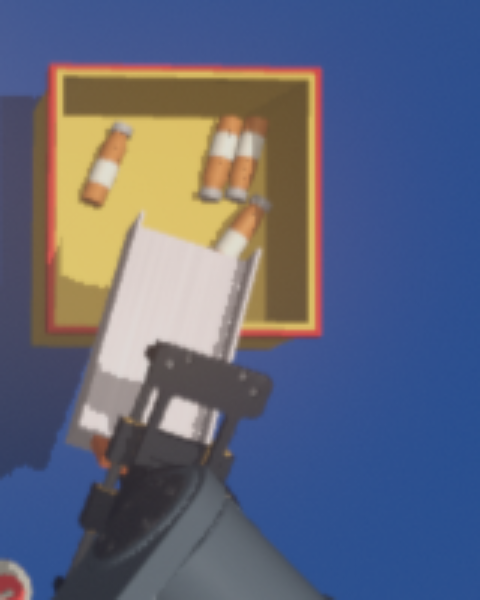

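All four vials lie in the bin, at about (105,165), (220,160), (248,160) and (240,225) px, and the tray is empty. Now to the dock's entry.

Call:
{"api": "play_rows", "payload": {
  "motion": [
    [[0.003,-0.001,0,-0.1,0.1,-0.2],[0.008,-0.003,0,-0.2,0.3,-0.7],[0.015,-0.006,0,-0.3,0.5,-1.4],[0.025,-0.011,0,-0.5,0.8,-2.3],[0.035,-0.015,0,-0.7,1.1,-3.2],[0.044,-0.02,0.001,-0.9,1.4,-4.1],[0.053,-0.025,0.002,-1.1,1.8,-5.1],[0.062,-0.029,0.003,-1.3,2.1,-6]]
  ]
}}

```text
time_s: 13.43
position: [0.475, -0.1537, 0.3302]
tcp_rot: [[0.199, 0.925, 0.324], [0.98, -0.188, -0.064], [0.001, 0.33, -0.944]]
force: [0.6, 0.3, -1.0]
opening: 0.11
grasp_force: 30.0
```

Call:
{"api": "play_rows", "payload": {
  "motion": [
    [[0.009,-0.004,0.002,-0.2,0.3,-0.9],[0.018,-0.008,0.003,-0.4,0.7,-1.9],[0.027,-0.012,0.005,-0.6,1,-2.8],[0.036,-0.016,0.007,-0.7,1.3,-3.8],[0.045,-0.021,0.009,-0.9,1.7,-4.8],[0.055,-0.027,0.011,-1.1,2.2,-6],[0.066,-0.033,0.014,-1.3,2.6,-7.2],[0.076,-0.039,0.016,-1.6,3.1,-8.5]]
  ]
}}

```text
time_s: 14.1
position: [0.4594, -0.0732, 0.3022]
tcp_rot: [[0.042, 0.933, 0.357], [0.999, -0.04, -0.014], [0.001, 0.357, -0.934]]
force: [0.4, 0.4, -2.2]
opening: 0.11
grasp_force: 30.0
```

Call:
{"api": "play_rows", "payload": {
  "motion": [
    [[0.011,-0.005,0.003,-0.2,0.5,-1.3],[0.021,-0.01,0.007,-0.4,0.9,-2.5],[0.03,-0.015,0.012,-0.6,1.4,-3.6],[0.039,-0.02,0.017,-0.8,1.8,-4.6],[0.046,-0.025,0.022,-0.9,2.1,-5.4],[0.051,-0.03,0.028,-1,2.4,-6],[0.054,-0.033,0.035,-1.1,2.5,-6.4],[0.055,-0.037,0.043,-1.1,2.6,-6.6]]
  ]
}}

```text
time_s: 14.77
position: [0.443, -0.0179, 0.2489]
tcp_rot: [[-0.081, 0.924, 0.374], [0.997, 0.075, 0.031], [0.0, 0.376, -0.927]]
force: [-0.1, 0.2, -1.7]
opening: 0.113
grasp_force: 30.0
```

Run:
```python
from plan import *
import fit as F
from fit import imaging,finder,cv2
s=bot.read_state(); print(np.round(s["joint_positions"],1), s["force"],s["moment"])
T=np.array(s["tcp_rot"])@G.T; o=np.array(s["position"])-np.array(s["tcp_rot"])[:,2]*.002-T@[-.204,0,.07]
ypr=Ro.from_matrix(T).as_euler("ZYX",degrees=True); print("tray kin",o.round(4),ypr.round(2))
cams={c:imaging.capture(c) for c in("top","side")}
vis={c:cams[c]["frame"].copy() for c in cams}
for c in cams:
    for P in F.M["tray"]:
        h=cv2.convexHull(F.proj(cams[c],P@T.T+o).astype(np.float32)); cv2.polylines(vis[c],[np.round(h*16).astype(np.int32)],True,(0,255,0),1,cv2.LINE_AA,4)
a=cv2.resize(vis["top"][120:240,270:390],(560,560),interpolation=cv2.INTER_CUBIC);
cv2.imwrite("pics/pre_top.png",a[:,:,::-1]);cv2.imwrite("pics/pre_side.png",cv2.resize(vis["side"][150:300,180:340],(640,600))[:,:,::-1])
for c in cams: print(c,[(np.round(r["at"],3).tolist(),round(r["confidence"],2)) for r in finder.recognise(c,"tray_lip")])
print("kin lip",(o+T@[0,0,.016]).round(4))
```

```text
[-23.9   8.8 121.1  19.8  32.  -43.7] [-0.14537221  0.23811031 -1.72732993] [-0.1463298   0.44648711 -0.00077908]
tray kin [ 0.634  -0.0023  0.1533] [4.65 7.93 0.02]
top [([0.565, -0.012, 0.178], 0.95), ([0.306, 0.461, 0.019], 0.91), ([0.389, -0.151, 0.114], 0.2)]
side [([0.534, 0.03, 0.186], 0.77), ([0.304, 0.455, 0.018], 0.76)]
kin lip [ 0.6362 -0.0022  0.1692]
```

Run:
```python
import cv2,numpy as np
a=cv2.imread("pics/pre_top.png"); b=cv2.imread("pics/pre_side.png")
o=np.zeros((600,800,3),np.uint8); o[:480,:480]=cv2.resize(a,(480,480)); o[:300,480:]=cv2.resize(b,(320,300)); cv2.imwrite("pics/pre.png",o)
```

```text
(no output)
```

View pics/pre.png

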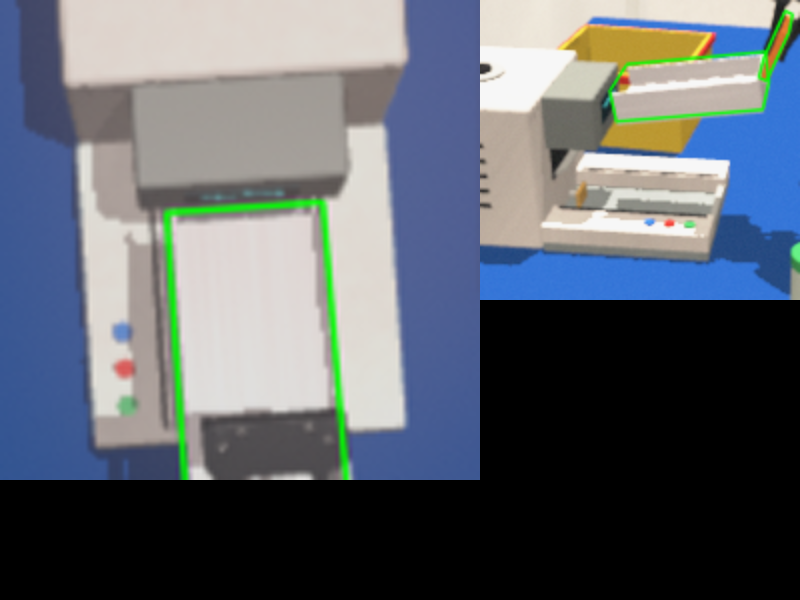

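The overlay matches the tray in both views to about 1–2 mm. I'll check its lateral offset numerically from intensity profiles.

```bash
cat > prof.py <<'E'
from plan import *
import fit as F
from fit import imaging,cv2
def prof(ys,z,xs,T,o,d):
    g=cv2.cvtColor(d["frame"],cv2.COLOR_RGB2GRAY).astype(np.float32)
    out=[]
    for y in ys:
        p=F.proj(d,np.array([[x,y,z] for x in xs])@T.T+o).astype(np.float32)
        out.append(cv2.remap(g,p[None,:,0],p[None,:,1],cv2.INTER_CUBIC).mean())
    return np.array(out)
E
python3 - <<'E'
from prof import *
s=bot.read_state(); T=np.array(s["tcp_rot"])@G.T; o=np.array(s["position"])-np.array(s["tcp_rot"])[:,2]*.002-T@[-.204,0,.07]
d=imaging.capture("top"); xs=np.linspace(-.08,-.01,15)
for sg in(1,-1):
    ys=sg*np.arange(.034,.062,.0015); print(sg,[(round(1e3*y,1),int(v)) for y,v in zip(ys,prof(ys,.04,xs,T,o,d))])
# dock: decks inner edges at +-52, z .035 in decapper frame
a=np.radians(DEC[2]);D=F.Rz(a);od=np.array([DEC[0],DEC[1],0])
e=imaging.capture("side")
im0={"frame":cv2.imread("pics/top0.png")[:,:,::-1].copy(),**{k:d[k] for k in("R","t","camera_matrix")}}
for sg in(1,-1):
    ys=sg*np.arange(.04,.064,.0015); print("dock",sg,[(round(1e3*y,1),int(v)) for y,v in zip(ys,prof(ys,.035,np.linspace(-.18,-.09,20),D,od,im0))])
for sg in(1,-1):
    ys=sg*np.arange(.094,.114,.0015); print("deck outer",sg,[(round(1e3*y,1),int(v)) for y,v in zip(ys,prof(ys,.035,np.linspace(-.18,-.09,20),D,od,im0))])
E
```

```text
1 [(np.float64(34.0), 216), (np.float64(35.5), 216), (np.float64(37.0), 217), (np.float64(38.5), 218), (np.float64(40.0), 219), (np.float64(41.5), 217), (np.float64(43.0), 205), (np.float64(44.5), 175), (np.float64(46.0), 145), (np.float64(47.5), 131), (np.float64(49.0), 128), (np.float64(50.5), 132), (np.float64(52.0), 145), (np.float64(53.5), 147), (np.float64(55.0), 123), (np.float64(56.5), 103), (np.float64(58.0), 119), (np.float64(59.5), 151), (np.float64(61.0), 166)]
-1 [(np.float64(-34.0), 217), (np.float64(-35.5), 216), (np.float64(-37.0), 215), (np.float64(-38.5), 204), (np.float64(-40.0), 180), (np.float64(-41.5), 162), (np.float64(-43.0), 154), (np.float64(-44.5), 151), (np.float64(-46.0), 166), (np.float64(-47.5), 196), (np.float64(-49.0), 215), (np.float64(-50.5), 218), (np.float64(-52.0), 218), (np.float64(-53.5), 218), (np.float64(-55.0), 218), (np.float64(-56.5), 218), (np.float64(-58.0), 218), (np.float64(-59.5), 218), (np.float64(-61.0), 218)]
dock 1 [(np.float64(40.0), 174), (np.float64(41.5), 174), (np.float64(43.0), 174), (np.float64(44.5), 174), (np.float64(46.0
[... 763 characters left out ...]
5), 223), (np.float64(97.0), 223), (np.float64(98.5), 223), (np.float64(100.0), 223), (np.float64(101.5), 224), (np.float64(103.0), 221), (np.float64(104.5), 200), (np.float64(106.0), 159), (np.float64(107.5), 116), (np.float64(109.0), 90), (np.float64(110.5), 85), (np.float64(112.0), 90), (np.float64(113.5), 93)]
deck outer -1 [(np.float64(-94.0), 223), (np.float64(-95.5), 223), (np.float64(-97.0), 223), (np.float64(-98.5), 223), (np.float64(-100.0), 223), (np.float64(-101.5), 222), (np.float64(-103.0), 207), (np.float64(-104.5), 169), (np.float64(-106.0), 127), (np.float64(-107.5), 103), (np.float64(-109.0), 95), (np.float64(-110.5), 95), (np.float64(-112.0), 96), (np.float64(-113.5), 96)]
```

Run:
```python
from prof import *
s=bot.read_state(); T=np.array(s["tcp_rot"])@G.T; o=np.array(s["position"])-np.array(s["tcp_rot"])[:,2]*.002-T@[-.204,0,.07]
d=imaging.capture("top")
def cross(ys,v,lev):
    i=np.where(np.diff(np.sign(v-lev)))[0][0]; return 1e3*(ys[i]+(ys[i+1]-ys[i])*(lev-v[i])/(v[i+1]-v[i]))
yl=np.arange(.036,.05,.0007); yr=-np.arange(.034,.0445,.0007)
for x in np.arange(-.09,0,.012):
    xs=np.linspace(x-.004,x+.004,5); print(round(x,3), cross(yl,prof(yl,.04,xs,T,o,d),175).round(2), cross(yr,prof(yr,.04,xs,T,o,d),190).round(2))
# lip along x
xs=np.arange(-.012,.012,.0015); print([(round(1e3*x,1),int(prof([0],.016,[x],T,o+T@[0,yy,0],d)[0])) for x in xs for yy in [0]])
a=np.radians(DEC[2]);D=F.Rz(a);od=np.array([DEC[0],DEC[1],0])
im0={"frame":cv2.imread("pics/top0.png")[:,:,::-1].copy(),**{k:d[k] for k in("R","t","camera_matrix")}}
for x in (-.18,-.15,-.12,-.09):
    xs=np.linspace(x-.012,x+.012,7); y=np.arange(.1,.11,.0007); print("deck",x,cross(y,prof(y,.035,xs,D,od,im0),155).round(2),cross(-y,prof(-y,.035,xs,D,od,im0),155).round(2))
ys=np.linspace(-.09,.09,40);xs=np.arange(-.205,-.188,.0015); print("deck front",[(round(1e3*x,1),int(np.mean([prof([y],.035,[x],D,od,im0)[0] for y in ys[np.abs(ys)>.07]]))) for x in xs])
```

```text
-0.09 44.29 -41.53
-0.078 44.37 -40.21
-0.066 44.54 -39.37
-0.054 44.37 -39.6
-0.042 44.38 -38.2
-0.03 44.45 -39.08
-0.018 44.65 -40.03Traceback (most recent call last):
  File "<stdin>", line 8, in <module>
  File "<stdin>", line 5, in cross
IndexError: index 0 is out of bounds for axis 0 with size 0
```

Run:
```python
from prof import *
d=imaging.capture("top")
a=np.radians(DEC[2]);D=F.Rz(a);od=np.array([DEC[0],DEC[1],0])
im0={"frame":cv2.imread("pics/top0.png")[:,:,::-1].copy(),**{k:d[k] for k in("R","t","camera_matrix")}}
yl=np.arange(.1,.112,.001)
for x in (-.18,-.15,-.12,-.09):
    xs=np.linspace(x-.012,x+.012,7)
    print("deck",x,*[np.interp(-155,-prof(sg*yl,.035,xs,D,od,im0),yl*1e3).round(2) for sg in(1,-1)])
xs=np.arange(-.208,-.186,.002); print("front",[(round(1e3*x),int(np.mean([prof([y],.035,[x],D,od,im0)[0] for y in(-.09,-.08,.08,.09)]))) for x in xs])
s=bot.read_state(); T=np.array(s["tcp_rot"])@G.T; o=np.array(s["position"])-np.array(s["tcp_rot"])[:,2]*.002-T@[-.204,0,.07]
print("lip",[(round(1e3*x),int(np.mean([prof([y],.016,[x],T,o,d)[0] for y in(-.02,-.01,0,.01,.02)]))) for x in np.arange(-.012,.012,.002)])
# descend: shift tool +3 mm along decapper y
q=dec(-.075,.003,.035); C=np.r_[tool(tray_pose(*q,DEC[2],8))[0],DEC[2],8]; print(C)
path([C],8,ramp=2)
```

```text
deck -0.18 106.18 104.89
deck -0.15 106.3 104.91
deck -0.12 106.15 105.02
deck -0.09 106.02 105.06
front [(-208, 91), (-206, 91), (-204, 91), (-202, 91), (-200, 90), (-198, 103), (-196, 142), (-194, 196), (-192, 224), (-190, 225), (-188, 225)]
lip [(-12, 216), (-10, 216), (-8, 216), (-6, 216), (-4, 217), (-2, 216), (0, 195), (2, 155), (4, 128), (6, 120), (8, 113), (10, 97)]
[ 0.44265664 -0.0150276   0.13085576  4.48        8.        ]
max step [0.    0.001 0.02  0.011 0.018]
--
[0.000,-0.003,0.006,0.0,-0.0,0.0],
[0.001,-0.008,0.018,0.0,-0.0,0.0],
[0.001,-0.015,0.037,0.0,-0.0,0.0],
[0.002,-0.023,0.055,0.1,-0.0,0.0],
[0.003,-0.030,0.073,0.1,-0.0,0.0],
[0.003,-0.038,0.092,0.1,-0.0,0.0],
[0.004,-0.043,0.104,0.1,-0.0,0.1],
[0.004,-0.045,0.110,0.1,-0.0,0.1],
```

Call:
{"api": "play_rows", "payload": {
  "motion": [
    [[0,-0.003,0.006,0,0,0],[0.001,-0.008,0.018,0,0,0],[0.001,-0.015,0.037,0,0,0],[0.002,-0.023,0.055,0.1,0,0],[0.003,-0.03,0.073,0.1,0,0],[0.003,-0.038,0.092,0.1,0,0],[0.004,-0.043,0.104,0.1,0,0.1],[0.004,-0.045,0.11,0.1,0,0.1]]
  ]
}}

```text
time_s: 15.83
position: [0.4416, -0.0149, 0.1288]
tcp_rot: [[-0.077, 0.926, 0.369], [0.997, 0.071, 0.029], [0.001, 0.371, -0.929]]
force: [0.7, -0.6, -1.1]
opening: 0.114
grasp_force: 30.0
```

```bash
cat >> plan.py <<'E'
OFF=np.array([.0015,-.0022,-.0013])   # tray relative to nominal grip, tray frame
def now():
    s=bot.read_state(); T=np.array(s["tcp_rot"])@G.T; o=np.array(s["position"])-np.array(s["tcp_rot"])[:,2]*.002-T@[-.204,0,.07]+T@OFF
    a=np.radians(DEC[2]); c=np.array([[np.cos(a),np.sin(a),0],[-np.sin(a),np.cos(a),0],[0,0,1]])
    y=Ro.from_matrix(T).as_euler("ZYX",degrees=True)
    print("tray in dec",(1e3*(c@(o-[DEC[0],DEC[1],0]))).round(1),"yaw,pitch,roll",(y-[DEC[2],0,0]).round(2),"F dec",(c@s["force"]).round(1),"j",np.round(s["joint_positions"],0))
def dock(x,z,pitch,y=.0006):
    p,R=tray_pose(*dec(x,y,z),DEC[2],pitch); return np.r_[tool((p-R@OFF,R))[0],DEC[2],pitch]
E
python3 - <<'E'
from plan import *
now(); path([dock(-.045,.026,8),dock(-.017,.018,8)],8,ramp=2)
E
```

```text
tray in dec [-75.1   0.8  30.6] yaw,pitch,roll [-0.08  8.24  0.06] F dec [ 0.7 -0.7 -1.1] j [-23.  26. 130.  65.  11. -91.]
max step [0.01  0.001 0.003 0.03  0.089]
--
[-0.000,0.003,0.002,-0.0,-0.0,-0.0],
[-0.000,0.008,0.005,-0.1,-0.0,-0.1],
[-0.000,0.017,0.010,-0.2,-0.0,-0.1],
[-0.000,0.025,0.016,-0.2,-0.0,-0.1],
[-0.000,0.033,0.021,-0.2,-0.0,-0.1],
[-0.000,0.041,0.027,-0.2,-0.0,-0.1],
[-0.000,0.046,0.032,-0.2,-0.0,-0.1],
[-0.000,0.049,0.034,-0.2,-0.0,-0.1],
```

Call:
{"api": "play_rows", "payload": {
  "motion": [
    [[0,0.003,0.002,0,0,0],[0,0.008,0.005,-0.1,0,-0.1],[0,0.017,0.01,-0.2,0,-0.1],[0,0.025,0.016,-0.2,0,-0.1],[0,0.033,0.021,-0.2,0,-0.1],[0,0.041,0.027,-0.2,0,-0.1],[0,0.046,0.032,-0.2,0,-0.1],[0,0.049,0.034,-0.2,0,-0.1]]
  ]
}}

```text
time_s: 16.5
position: [0.5018, -0.0103, 0.1176]
tcp_rot: [[-0.079, 0.923, 0.377], [0.997, 0.074, 0.03], [-0.0, 0.378, -0.926]]
force: [-1.8, -0.2, 1.1]
opening: 0.116
grasp_force: 30.0
```

Run:
```python
from plan import *
now(); path([dock(-.008,.0145,8)],6,ramp=1)
```

```text
tray in dec [-14.    1.1  21. ] yaw,pitch,roll [ 0.08  7.78 -0.02] F dec [-1.8 -0.1  1.1] j [-19.  30. 122.  49.  12. -71.]
max step [0.001 0.    0.001 0.015 0.044]
--
[-0.000,0.000,0.001,0.0,0.0,0.0],
[-0.000,0.001,0.002,0.1,0.0,0.0],
[-0.000,0.002,0.004,0.1,0.0,0.0],
[-0.000,0.003,0.005,0.2,-0.0,0.1],
[-0.000,0.003,0.007,0.2,-0.0,0.1],
[-0.000,0.004,0.008,0.2,-0.0,0.1],
```

Call:
{"api": "play_rows", "payload": {
  "motion": [
    [[0,0,0.001,0,0,0],[0,0.001,0.002,0.1,0,0],[0,0.002,0.004,0.1,0,0],[0,0.003,0.005,0.2,0,0],[0,0.003,0.007,0.2,0,0.1],[0,0.004,0.008,0.2,0,0.1],[0,0.004,0.008,0.2,0,0.1]]
  ]
}}

```text
time_s: 17.08
position: [0.5063, -0.0091, 0.111]
tcp_rot: [[-0.078, 0.925, 0.371], [0.997, 0.072, 0.031], [0.002, 0.372, -0.928]]
force: [-3.8, -0.5, -0.2]
opening: 0.112
grasp_force: 30.0
```

Run:
```python
from plan import *
now(); path([dock(-.004,.0135,8)],6,ramp=1)
```

```text
tray in dec [-10.    1.9  13.2] yaw,pitch,roll [0.01 8.15 0.13] F dec [-3.9 -0.2 -0.2] j [-19.  31. 121.  49.  11. -70.]
max step [0.001 0.    0.    0.002 0.03 ]
--
[-0.000,0.001,0.000,-0.0,-0.1,-0.1],
[-0.000,0.002,0.001,-0.0,-0.1,-0.1],
[-0.001,0.003,0.001,-0.1,-0.1,-0.1],
[-0.001,0.004,0.002,-0.1,-0.1,-0.1],
[-0.001,0.005,0.002,-0.1,-0.1,-0.1],
[-0.001,0.005,0.002,-0.1,-0.1,-0.1],
```

Call:
{"api": "play_rows", "payload": {
  "motion": [
    [[0,0.001,0,0,0,0],[0,0.002,0.001,0,0,0],[-0.001,0.003,0.001,0,0,0],[-0.001,0.004,0.002,0,0,0],[-0.001,0.005,0.002,0,0,0],[-0.001,0.0055,0.002,0,0,0],[-0.001,0.0055,0.002,0,0,0]]
  ]
}}

```text
time_s: 17.67
position: [0.5116, -0.0092, 0.1112]
tcp_rot: [[-0.079, 0.926, 0.37], [0.997, 0.072, 0.032], [0.003, 0.371, -0.929]]
force: [-6.6, 0.1, 0.4]
opening: 0.115
grasp_force: 30.0
```

Run:
```python
from plan import *
now(); path([dock(-.004,.013,4),dock(-.004,.0125,0)],8,ramp=1)
```

```text
tray in dec [-4.8  1.7 13.1] yaw,pitch,roll [0.08 8.21 0.18] F dec [-6.5  0.7  0.4] j [-19.  31. 120.  46.  12. -67.]
max step [0.002 0.    0.004 0.031 1.191]
--
[-0.000,-0.002,0.002,-0.6,-0.2,-0.1],
[-0.000,-0.005,0.005,-1.8,-0.2,-0.1],
[-0.001,-0.008,0.008,-3.0,-0.2,-0.0],
[-0.001,-0.011,0.011,-4.2,-0.2,-0.0],
[-0.001,-0.014,0.014,-5.3,-0.2,-0.0],
[-0.001,-0.017,0.018,-6.5,-0.2,-0.0],
[-0.001,-0.020,0.021,-7.6,-0.2,-0.0],
[-0.001,-0.021,0.023,-8.2,-0.2,-0.0],
```

Call:
{"api": "play_rows", "payload": {
  "motion": [
    [[0,-0.002,0.002,-0.6,-0.2,0],[0,-0.005,0.005,-1.8,-0.2,0],[-0.001,-0.008,0.008,-3,-0.2,0],[-0.001,-0.011,0.011,-4.2,-0.2,0],[-0.001,-0.014,0.014,-5.3,-0.2,0],[-0.001,-0.014,0.014,-5.3,-0.2,0]]
  ]
}}

```text
time_s: 18.17
position: [0.5056, -0.0091, 0.0959]
tcp_rot: [[-0.078, 0.896, 0.438], [0.997, 0.067, 0.041], [0.007, 0.44, -0.898]]
force: [-5.6, -0.7, 0.3]
opening: 0.115
grasp_force: 30.0
```

Run:
```python
from plan import *
now(); path([dock(-.0042,.0125,0)],6,ramp=1)
```

```text
tray in dec [-4.1  2.4 12.6] yaw,pitch,roll [0.03 3.91 0.4 ] F dec [-5.6 -0.3  0.3] j [ -20.   34.  125.  104.   11. -127.]
max step [0.001 0.    0.003 0.007 0.782]
--
[-0.000,-0.001,0.001,-0.4,-0.3,-0.2],
[-0.000,-0.003,0.003,-1.2,-0.3,-0.2],
[-0.001,-0.005,0.005,-2.0,-0.3,-0.2],
[-0.001,-0.008,0.007,-2.7,-0.3,-0.2],
[-0.001,-0.010,0.009,-3.5,-0.4,-0.2],
[-0.001,-0.011,0.010,-3.9,-0.4,-0.2],
```

Call:
{"api": "play_rows", "payload": {
  "motion": [
    [[0,-0.001,0.001,-0.4,0,0],[0,-0.002,0.002,-0.8,0,0],[0,-0.003,0.003,-1.2,0,0],[0,-0.004,0.004,-1.5,0,0],[-0.001,-0.005,0.005,-2,0,0],[-0.001,-0.005,0.005,-2,0,0]]
  ]
}}

```text
time_s: 18.67
position: [0.5028, -0.0097, 0.0889]
tcp_rot: [[-0.079, 0.881, 0.467], [0.997, 0.066, 0.045], [0.009, 0.469, -0.883]]
force: [-6.3, 0.4, 1.3]
opening: 0.112
grasp_force: 30.0
```

Run:
```python
from plan import *
now(); path([dock(-.0042,.0125,0)],6,ramp=1)
```

```text
tray in dec [-4.2  2.4 12.1] yaw,pitch,roll [0.09 2.03 0.5 ] F dec [-6.2  0.9  1.3] j [ -21.   36.  127.  123.   14. -147.]
max step [0.001 0.    0.001 0.018 0.407]
--
[-0.000,-0.001,0.000,-0.2,-0.4,-0.2],
[-0.000,-0.002,0.001,-0.6,-0.4,-0.2],
[-0.000,-0.003,0.002,-1.0,-0.5,-0.2],
[-0.001,-0.004,0.003,-1.4,-0.5,-0.2],
[-0.001,-0.005,0.004,-1.8,-0.5,-0.2],
[-0.001,-0.005,0.005,-2.0,-0.5,-0.2],
```

Call:
{"api": "play_rows", "payload": {
  "motion": [
    [[0,-0.001,0.001,-0.3,-0.1,0],[-0.001,-0.0015,0.001,-0.6,-0.2,0],[-0.001,-0.002,0.002,-0.9,-0.3,-0.1],[-0.001,-0.003,0.003,-1.2,-0.4,-0.1],[-0.001,-0.003,0.003,-1.2,-0.4,-0.1]]
  ]
}}

```text
time_s: 19.08
position: [0.5014, -0.01, 0.0847]
tcp_rot: [[-0.079, 0.871, 0.485], [0.997, 0.068, 0.041], [0.002, 0.487, -0.874]]
force: [-6.3, 0.3, 0.7]
opening: 0.113
grasp_force: 30.0
```

Run:
```python
from plan import *
now()
```

```text
tray in dec [-4.2  1.6 11.9] yaw,pitch,roll [0.07 0.88 0.14] F dec [-6.2  0.8  0.7] j [ -21.   37.  128.  132.   17. -156.]
```

Call:
{"api": "play_rows", "payload": {
  "motion": [
    [[0,-0.001,-0.0005,0,0,0],[0,-0.002,-0.001,0,0,0],[0,-0.003,-0.0015,0,0,0],[0,-0.003,-0.0015,0,0,0]]
  ]
}}

```text
time_s: 19.42
position: [0.4994, -0.0103, 0.085]
tcp_rot: [[-0.079, 0.869, 0.488], [0.997, 0.068, 0.041], [0.003, 0.489, -0.872]]
force: [-3.7, -0.6, -1.7]
opening: 0.113
grasp_force: 30.0
```

Run:
```python
from plan import *
now()
```

```text
tray in dec [-6.   1.6 12.9] yaw,pitch,roll [0.08 0.7  0.17] F dec [-3.8 -0.3 -1.7] j [ -22.   37.  128.  133.   17. -157.]
```

Call:
{"api": "play_rows", "payload": {
  "motion": [
    [[0,0,0,0,0,0],[0,0,0,0,0,0],[0,0,0,0,0,0],[0,0,0,0,0,0],[0,0,0,0,0,0],[0,0,0,0,0,0],[0,0,0,0,0,0],[0,0,0,0,0,0]]
  ],
  "fingers": 0.05
}}

```text
time_s: 20.08
position: [0.5004, -0.01, 0.0857]
tcp_rot: [[-0.08, 0.868, 0.491], [0.997, 0.068, 0.043], [0.004, 0.493, -0.87]]
force: [-0.0, 0.5, 1.1]
opening: 0.56
grasp_force: 0.0
```

Run:
```python
from prof import *
now(); d=imaging.capture("top"); e=imaging.capture("side")
# compare predicted docked silhouettes with orange handle pixels in side view
p,R=tray_pose(*dec(-.008,.0006,.012),DEC[2],0)
for c,im in(("top",d),("side",e)):
    f=im["frame"].astype(int); m=(f[:,:,0]>150)&(f[:,:,1]<f[:,:,0]*.72)&(f[:,:,2]<90)
    h=cv2.convexHull(F.proj(im,F.plate()@R.T+p).astype(np.float32)); k=np.zeros((480,640),np.uint8); cv2.fillConvexPoly(k,h.astype(np.int32),1)
    near=cv2.dilate(k,np.ones((25,25)))>0; ys,xs=np.where(m&near)
    print(c,"pred box",h.reshape(-1,2).min(0).round(1),h.reshape(-1,2).max(0).round(1),"orange",len(xs),(xs.min(),ys.min(),xs.max(),ys.max()) if len(xs) else None)
```

```text
tray in dec [-4.7  2.  14.4] yaw,pitch,roll [0.12 0.49 0.21] F dec [0.  0.5 1.1] j [ -22.   37.  128.  133.   18. -157.]
top pred box [319.2 224.3] [347.4 240.4] orange 37 (np.int64(327), np.int64(235), np.int64(341), np.int64(238))
side pred box [294.3 217.6] [313.6 250.7] orange 151 (np.int64(295), np.int64(219), np.int64(311), np.int64(248))
```

The tray is free and the handle is where a docked tray should have it. Retreating along the plate.

Call:
{"api": "play_rows", "payload": {
  "motion": [
    [[0,0,-0.008,0,0,0],[0,0,-0.022,0,0,0],[0,0,-0.04,0,0,0],[0,0,-0.06,0,0,0],[0,0,-0.08,0,0,0],[0,0,-0.1,0,0,0],[0,0,-0.115,0,0,0],[0,0,-0.12,0,0,0]]
  ]
}}

```text
time_s: 20.85
position: [0.4404, -0.0149, 0.1911]
tcp_rot: [[-0.08, 0.868, 0.49], [0.997, 0.068, 0.042], [0.003, 0.492, -0.87]]
force: [0.6, 0.1, 0.7]
opening: 0.574
grasp_force: 0.0
```

Run:
```python
from prof import *
now()
s=bot.read_state(); p=np.array(s["position"]); R=np.array(s["tcp_rot"])
rows([(p+[0,0,.1],R,8)])
```

```text
tray in dec [-64.9   1.8 119.7] yaw,pitch,roll [0.13 0.51 0.18] F dec [0.7 0.1 0.7] j [-27.  17. 132.  70.  16. -97.]
[0.0000,0.0062,-0.0109,0.0,-0.0,0.0],
[0.0001,0.0123,-0.0218,0.0,-0.0,0.0],
[0.0001,0.0185,-0.0326,0.0,-0.0,0.0],
[0.0002,0.0246,-0.0435,0.0,-0.0,0.0],
[0.0002,0.0308,-0.0544,0.0,-0.0,0.0],
[0.0002,0.0369,-0.0653,0.0,-0.0,0.0],
[0.0003,0.0431,-0.0762,0.0,-0.0,0.0],
[0.0003,0.0492,-0.0870,0.0,-0.0,0.0],
```

Call:
{"api": "play_rows", "payload": {
  "motion": [
    [[0,0.006,-0.011,0,0,0],[0,0.012,-0.022,0,0,0],[0,0.018,-0.033,0,0,0],[0,0.025,-0.044,0,0,0],[0,0.031,-0.054,0,0,0],[0,0.037,-0.065,0,0,0],[0,0.043,-0.076,0,0,0],[0,0.049,-0.087,0,0,0]]
  ]
}}

```text
time_s: 21.52
position: [0.4404, -0.015, 0.2902]
tcp_rot: [[-0.08, 0.868, 0.489], [0.997, 0.068, 0.043], [0.004, 0.491, -0.871]]
force: [0.5, 1.1, 0.5]
opening: 0.575
grasp_force: 0.0
```

Run:
```python
from prof import *
d={c:imaging.capture(c) for c in("top","side")}
masks={}
for c in d:
    f=d[c]["frame"].astype(int); m=(f[:,:,0]>130)&(f[:,:,1]<f[:,:,0]*.72)&(f[:,:,2]<100)
    p,R=tray_pose(*dec(-.008,.0006,.012),DEC[2],0)
    h=cv2.convexHull(F.proj(d[c],F.plate()@R.T+p).astype(np.float32)); k=np.zeros((480,640),np.uint8); cv2.fillConvexPoly(k,h.astype(np.int32),1)
    masks[c]=(m&(cv2.dilate(k,np.ones((15,15)))>0)).astype(float); print(c,masks[c].sum(),k.sum())
F.M["h"]=[F.plate()]
for sel in(["side"],["top","side"]):
  q,v=F.fit("h",[p[0],p[1],np.radians(DEC[2]),.012],{c:d[c] for c in sel},masks)
  print(sel,"tray minus seat (mm)",(1e3*(q[[0,1,3]]-p)).round(1),"yaw",np.degrees(q[2]).round(2),v.round(1))
for n in("vial1","tray","amber_bottle","wash_bottle","jar"):
  for c in d:
    from rig import finder; print(n,c,[(np.round(r["at"],3).tolist(),round(r["confidence"],2)) for r in finder.recognise(c,n)][:4])
```

```text
top 39.0 420
side 143.0 262
['side'] tray minus seat (mm) [  92.5 -426.3 -220.7] yaw 3.07 2.4
['top', 'side'] tray minus seat (mm) [  9.6  -6.2 -12.8] yaw 2.34 362.5
vial1 top [([0.708, -0.384, 0.027], 0.8), ([0.774, -0.258, 0.026], 0.73), ([0.784, -0.39, 0.024], 0.64), ([0.786, -0.37, 0.026], 0.49)]
vial1 side [([0.666, 0.442, 0.086], 0.48)]
tray top [([0.31, 0.454, 0.018], 0.93), ([0.595, -0.0, 0.033], 0.6), ([0.746, 0.008, 0.188], 0.26)]
tray side [([0.303, 0.454, 0.02], 0.91), ([0.595, -0.016, 0.041], 0.59)]
amber_bottle top [([0.674, 0.404, 0.111], 0.68)]
amber_bottle side [([0.669, 0.439, 0.087], 0.68)]
wash_bottle top [([0.384, -0.151, 0.116], 0.6)]
wash_bottle side [([0.384, -0.135, 0.077], 0.77)]
jar top [([0.365, 0.156, 0.07], 0.68), ([0.746, 0.01, 0.193], 0.26)]
jar side [([0.369, 0.183, 0.052], 0.59)]
```

Run:
```python
from prof import *
from scipy.optimize import minimize
e=imaging.capture("side"); f=e["frame"].astype(float)
r=np.clip((f[:,:,0]-f[:,:,2]-20)/(np.percentile((f[:,:,0]-f[:,:,2])[225:245,298:308],60)-20),0,1)
B=lambda m:cv2.GaussianBlur(m,(0,0),1.0)
sl=np.s_[205:262,284:324]
def sil(q):
    p,R=tray_pose(*dec(q[0],.0012,q[1]),DEC[2],0); m=np.zeros((480,640),np.uint8)
    h=cv2.convexHull(F.proj(e,F.plate()@R.T+p).astype(np.float32)); cv2.fillConvexPoly(m,np.round(h*256).astype(np.int32),255,cv2.LINE_AA,8); return m/255.
g=lambda q:((B(sil(q))-B(r))[sl]**2).sum()
q=minimize(g,[-.008,.012],method="Nelder-Mead",options=dict(initial_simplex=[[-.008,.012],[-.002,.012],[-.008,.02]])); print(q.x.round(4),q.fun,g([-.008,.012]),g([-.004,.012]),g([-.008,.024]))
```

```text
[-0.006   0.0148] 57.99427722109624 76.04051086578397 61.05013106246554 78.10095949163693
```

```bash
cat > hf.py <<'E'
from prof import *
from scipy.optimize import minimize
def hfit(e,pose,yaw,x0):
    """fit along-heading shift and height of the handle plate in the side view about a nominal tray pose"""
    f=e["frame"].astype(float); B=lambda m:cv2.GaussianBlur(m,(0,0),1.0)
    c=np.r_[np.cos(np.radians(yaw)),np.sin(np.radians(yaw)),0]
    def sil(q):
        p,R=tray_pose(*pose,yaw,0); p=p+c*q[0]+[0,0,q[1]]; m=np.zeros((480,640),np.uint8)
        h=cv2.convexHull(F.proj(e,F.plate()@R.T+p).astype(np.float32)); cv2.fillConvexPoly(m,np.round(h*256).astype(np.int32),255,cv2.LINE_AA,8); return m/255.
    k=sil([0,0])>.5; d=f[:,:,0]-f[:,:,2]; lev=np.percentile(d[cv2.erode(k.astype(np.uint8),np.ones((5,5)))>0],50)
    w=cv2.dilate(k.astype(np.uint8),np.ones((13,13))); r=np.clip((d-.1*lev)/(.9*lev),0,1)
    g=lambda q:(((B(sil(q))-B(r))**2)*w).sum()
    o=minimize(g,[0,0],method="Nelder-Mead",options=dict(initial_simplex=[[0,0],[.006,0],[0,.008]]))
    print("dx,dz mm",(o.x*1e3).round(1),round(o.fun,1),"at0",round(g([0,0]),1),"lev",lev)
E
python3 - <<'E'
from hf import *
e=imaging.capture("side"); e0=dict(e,frame=cv2.imread("pics/side0.png")[:,:,::-1].copy())
hfit(e0,(.7047,.3103,0),-3.97,0); hfit(e0,(.7047,.3088,0),-3.97,0)
for y in(.0006,.002,-.001): hfit(e,dec(-.008,y,.012),DEC[2],0)
E
```

```text
dx,dz mm [0.4 1. ] 81.5 at0 84.8 lev 173.0
dx,dz mm [ 1.5 -1.5] 80.3 at0 82.7 lev 174.0
dx,dz mm [2.2 1.9] 30.4 at0 47.7 lev 169.0
dx,dz mm [2.1 2.9] 30.7 at0 49.6 lev 169.0
dx,dz mm [2.4 1.4] 30.2 at0 45.5 lev 170.0
```

Call:
{"api": "play_rows", "payload": {
  "motion": [
    [[0.01,0,0,0,0,0],[0.035,0,0,0,0,0],[0.07,0,0,0,0,0],[0.105,0,0,0,0,0],[0.14,0,0,0,0,0],[0.175,0,0,0,0,0],[0.2,0,0,0,0,0],[0.21,0,0,0,0,0]]
  ]
}}

```text
time_s: 22.88
position: [0.4241, 0.1958, 0.2908]
tcp_rot: [[-0.081, 0.867, 0.491], [0.997, 0.069, 0.043], [0.004, 0.493, -0.87]]
force: [0.6, -1.1, -0.6]
opening: 0.576
grasp_force: 0.0
```

Run:
```python
from hf import *
t=imaging.capture("top"); t0=dict(t,frame=cv2.imread("pics/top0.png")[:,:,::-1].copy())
hfit(t0,(.7047,.3103,0),-3.97,0)
hfit(t,dec(-.008,.0006,.012),DEC[2],0)
f=t["frame"].astype(int); p,R=tray_pose(*dec(-.008,.0006,.012),DEC[2],0)
# lateral: orange extent along handle
m=(f[:,:,0]-f[:,:,2])>85
for u in(-.03,0,.03):
  q=F.proj(t,np.array([[-.204+.02*-.5,u,.07+.02*.866]])@R.T+p)[0].round().astype(int); print(u,q,f[q[1],q[0]])
e=imaging.capture("side"); hfit(e,dec(-.008,.0006,.012),DEC[2],0)
```

```text
dx,dz mm [ 1.8 -7.8] 72.0 at0 75.5 lev 103.0
dx,dz mm [  7.6 -75.1] 24.0 at0 40.8 lev 93.0
-0.03 [345 236] [216 140  98]
0 [334 237] [211 136  99]
0.03 [322 238] [204 132 100]
dx,dz mm [2.1 2.1] 30.4 at0 47.3 lev 171.0
```

Run:
```python
from hf import *
t=imaging.capture("top"); t0=dict(t,frame=cv2.imread("pics/top0.png")[:,:,::-1].copy())
def prof1(e,pose,yaw,n):
    p,R=tray_pose(*pose,yaw,0); f=e["frame"].astype(np.float32); d=f[:,:,0]-f[:,:,2]
    # upper far edge of plate: end centre outer
    end=np.array([-.204,0,.07])+.024*np.array([-.5,0,.866])-.005*np.array([.866,0,.5])
    out=[]
    for dx in np.arange(-.012,.0121,.002):
        q=F.proj(e,(np.array([end+[dx,y,0] for y in np.linspace(-.025,.025,11)]))@R.T+p).astype(np.float32)
        out.append(int(cv2.remap(d,q[None,:,0],q[None,:,1],cv2.INTER_LINEAR).mean()))
    print(n,out)
prof1(t0,(.7047,.3103,0),-3.97,"start"); prof1(t,dec(-.008,.0006,.012),DEC[2],"dock")
```

```text
start [-90, -89, -89, -89, -89, -82, -43, 43, 104, 123, 124, 116, 108]
dock [-80, -79, -79, -79, -79, -78, -69, -24, 53, 105, 117, 116, 107]
```

The handle reads about 1.5 mm too far in and 1–2 mm too high. The tray's back may be hanging on the sill by friction, so I'll press gently on the tray floor near its back with closed, vertical fingers to settle it.

Run:
```python
from plan import *
a=np.radians(DEC[2]); X=np.array([np.cos(a),np.sin(a),0]); Y=np.array([-np.sin(a),np.cos(a),0])
y=-Y; z=np.array([0,0,-1.]); R=np.c_[np.cross(y,z),y,z]; print(R.round(2))
P=np.array(dec(-.153,.0006,.17)); print(P)
s=bot.read_state(); mid=np.array(s["position"])+[.05,-.08,.0]
rows([(P+[0,0,.08],R,15),(P,R,3)])
```

```text
[[ 1.    0.08  0.  ]
 [ 0.08 -1.    0.  ]
 [ 0.   -0.   -1.  ]]
[ 0.5560206  -0.00855283  0.17      ]
[-0.0143,0.0053,0.0061,1.5,-1.6,5.9],
[-0.0286,0.0107,0.0121,3.1,-3.1,11.8],
[-0.0430,0.0160,0.0182,4.6,-4.7,17.6],
[-0.0573,0.0213,0.0242,6.1,-6.2,23.5],
[-0.0716,0.0267,0.0303,7.6,-7.8,29.4],
[-0.0859,0.0320,0.0364,9.2,-9.3,35.3],
[-0.1002,0.0374,0.0424,10.7,-10.9,41.1],
[-0.1146,0.0427,0.0485,12.2,-12.4,47.0],
--
[-0.1289,0.0480,0.0545,13.7,-14.0,52.9],
[-0.1432,0.0534,0.0606,15.3,-15.6,58.8],
[-0.1575,0.0587,0.0667,16.8,-17.1,64.7],
[-0.1718,0.0640,0.0727,18.3,-18.7,70.5],
[-0.1862,0.0694,0.0788,19.8,-20.2,76.4],
[-0.2005,0.0747,0.0849,21.4,-21.8,82.3],
[-0.2148,0.0801,0.0909,22.9,-23.3,88.2],
[-0.2149,0.0669,0.1141,22.9,-23.3,88.2],
--
[-0.2150,0.0538,0.1374,22.9,-23.3,88.2],
[-0.2151,0.0407,0.1606,22.9,-23.3,88.2],
```

Call:
{"api": "play_rows", "payload": {
  "motion": [
    [[-0.014,0.005,0.006,1.5,-1.6,5.9],[-0.029,0.011,0.012,3.1,-3.1,11.8],[-0.043,0.016,0.018,4.6,-4.7,17.6],[-0.057,0.021,0.024,6.1,-6.2,23.5],[-0.072,0.027,0.03,7.6,-7.8,29.4],[-0.086,0.032,0.036,9.2,-9.3,35.3],[-0.1,0.037,0.042,10.7,-10.9,41.1],[-0.115,0.043,0.0485,12.2,-12.4,47]]
  ],
  "fingers": 0
}}

```text
time_s: 23.7
position: [0.4946, 0.0823, 0.2688]
tcp_rot: [[0.691, 0.682, 0.24], [0.715, -0.694, -0.085], [0.109, 0.231, -0.967]]
force: [0.7, -0.1, -0.4]
opening: 0.062
grasp_force: 0.0
```

```bash
cat > tgt.py <<'E'
from plan import *
a=np.radians(DEC[2]); Y=np.array([-np.sin(a),np.cos(a),0]); y=-Y; z=np.array([0,0,-1.]); R=np.c_[np.cross(y,z),y,z]
P=np.array(dec(-.153,.0006,.17))
print(np.round(bot.read_state()["joint_positions"],1))
E
python3 - <<'E'
from tgt import *
rows([(P+[0,0,.08],R,7)])
E
```

```text
[ -0.6  14.2 106.2  -6.6  45.8  48.3]
[-0.0035,0.0144,0.0058,1.5,-1.5,5.8],
[-0.0070,0.0288,0.0116,3.0,-3.1,11.6],
[-0.0105,0.0431,0.0174,4.5,-4.6,17.4],
[-0.0140,0.0575,0.0233,6.0,-6.2,23.1],
[-0.0175,0.0719,0.0291,7.5,-7.7,28.9],
[-0.0210,0.0863,0.0349,9.0,-9.2,34.7],
[-0.0245,0.1007,0.0407,10.5,-10.8,40.5],
```

Call:
{"api": "play_rows", "payload": {
  "motion": [
    [[-0.0035,0.014,0.006,1.5,-1.5,5.8],[-0.007,0.029,0.012,3,-3.1,11.6],[-0.0105,0.043,0.017,4.5,-4.6,17.4],[-0.014,0.0575,0.023,6,-6.2,23.1],[-0.0175,0.072,0.029,7.5,-7.7,28.9],[-0.021,0.086,0.035,9,-9.2,34.7],[-0.0245,0.1005,0.041,10.5,-10.8,40.5],[-0.0245,0.1005,0.041,10.5,-10.8,40.5]]
  ]
}}

```text
time_s: 24.37
position: [0.5595, -0.0109, 0.2497]
tcp_rot: [[0.997, 0.077, 0.004], [0.077, -0.997, -0.003], [0.004, 0.003, -1.0]]
force: [-0.1, 0.3, -0.4]
opening: 0.002
grasp_force: 0.0
```

Run:
```python
from tgt import *
P[2]=.06
rows([(P,R,8)])
```

```text
[-12.5  24.4  91.1  -0.1  64.2  73.1]
[-0.0005,-0.0004,0.0237,0.0,-0.0,-0.0],
[-0.0010,-0.0008,0.0474,0.0,-0.1,-0.0],
[-0.0015,-0.0012,0.0711,0.1,-0.1,-0.0],
[-0.0020,-0.0016,0.0948,0.1,-0.1,-0.0],
[-0.0025,-0.0020,0.1185,0.1,-0.1,-0.0],
[-0.0030,-0.0024,0.1423,0.1,-0.2,-0.0],
[-0.0035,-0.0028,0.1660,0.1,-0.2,-0.0],
[-0.0040,-0.0032,0.1897,0.2,-0.2,-0.0],
```

Call:
{"api": "play_rows", "payload": {
  "motion": [
    [[0,0,0.02,0,0,0],[-0.001,-0.001,0.047,0,0,0],[-0.0015,-0.001,0.075,0.1,0,0],[-0.002,-0.0015,0.105,0.1,-0.1,0],[-0.0025,-0.002,0.135,0.1,-0.1,0],[-0.003,-0.0025,0.16,0.1,-0.2,0],[-0.004,-0.003,0.176,0.1,-0.2,0],[-0.004,-0.003,0.185,0.1,-0.2,0]]
  ]
}}

```text
time_s: 25.03
position: [0.5505, -0.0042, 0.0631]
tcp_rot: [[0.996, 0.085, -0.006], [0.085, -0.996, 0.0], [-0.006, -0.001, -1.0]]
force: [-0.5, -0.4, 0.5]
opening: 0.004
grasp_force: 0.0
```

Call:
{"api": "play_rows", "payload": {
  "motion": [
    [[0,0,0.003,0,0,0],[0,0,0.006,0,0,0],[0,0,0.009,0,0,0],[0,0,0.012,0,0,0],[0,0,0.014,0,0,0],[0,0,0.015,0,0,0],[0,0,0.016,0,0,0]]
  ]
}}

```text
time_s: 25.62
position: [0.5532, -0.004, 0.0497]
tcp_rot: [[0.996, 0.085, -0.0], [0.085, -0.996, -0.001], [-0.0, 0.001, -1.0]]
force: [0.9, 0.5, -0.2]
opening: 0.009
grasp_force: 0.0
```

Tips are about 5 mm above the floor, with no contact yet.

Call:
{"api": "play_rows", "payload": {
  "motion": [
    [[0,0,0.001,0,0,0],[0,0,0.002,0,0,0],[0,0,0.003,0,0,0],[0,0,0.003,0,0,0]]
  ]
}}

```text
time_s: 25.95
position: [0.553, -0.0039, 0.0462]
tcp_rot: [[0.996, 0.085, -0.001], [0.085, -0.996, -0.001], [-0.001, 0.001, -1.0]]
force: [-0.3, 0.9, 0.9]
opening: 0.006
grasp_force: 0.0
```

Call:
{"api": "play_rows", "payload": {
  "motion": [
    [[0,0,0.0005,0,0,0],[0,0,0.001,0,0,0],[0,0,0.0015,0,0,0],[0,0,0.0015,0,0,0]]
  ]
}}

```text
time_s: 26.28
position: [0.5529, -0.0038, 0.0455]
tcp_rot: [[0.996, 0.085, -0.001], [0.085, -0.996, -0.001], [-0.001, 0.001, -1.0]]
force: [-0.6, 0.8, 5.3]
opening: 0.009
grasp_force: 2.8
```

Call:
{"api": "play_rows", "payload": {
  "motion": [
    [[0,0,0.0005,0,0,0],[0,0,0.001,0,0,0],[0,0,0.001,0,0,0],[0,0,0.001,0,0,0]]
  ]
}}

```text
time_s: 26.62
position: [0.553, -0.0038, 0.0454]
tcp_rot: [[0.996, 0.085, -0.0], [0.085, -0.996, -0.001], [-0.001, 0.001, -1.0]]
force: [-2.9, 0.9, 11.9]
opening: 0.008
grasp_force: 6.0
```

The tray floor is firm at its flat, docked height (TCP 45.4 mm against an expected 45.0), so it's seated. Retreating straight up.

Call:
{"api": "play_rows", "payload": {
  "motion": [
    [[0,0,-0.004,0,0,0],[0,0,-0.012,0,0,0],[0,0,-0.03,0,0,0],[0,0,-0.055,0,0,0],[0,0,-0.085,0,0,0],[0,0,-0.115,0,0,0],[0,0,-0.145,0,0,0],[0,0,-0.17,0,0,0]]
  ]
}}

```text
time_s: 27.28
position: [0.5534, -0.0039, 0.2162]
tcp_rot: [[0.996, 0.085, 0.001], [0.085, -0.996, -0.002], [0.001, 0.002, -1.0]]
force: [0.3, 0.1, 0.2]
opening: 0.01
grasp_force: 0.0
```

Call:
{"api": "play_rows", "payload": {
  "motion": [
    [[0,0,-0.02,0,0,0],[0,0,-0.04,0,0,0],[0,0,-0.05,0,0,0],[0,0,-0.05,0,0,0]]
  ]
}}

```text
time_s: 27.62
position: [0.5546, -0.0041, 0.2665]
tcp_rot: [[0.996, 0.085, 0.005], [0.085, -0.996, -0.002], [0.004, 0.003, -1.0]]
force: [0.4, 0.8, -0.0]
opening: 0.008
grasp_force: 0.0
```

Run:
```python
from hf import *
from rig import finder
e=imaging.capture("side"); hfit(e,dec(-.008,.0006,.012),DEC[2],0)
imaging.capture("top")
for c in("top","side"): print(c,[(np.round(r["at"],3).tolist(),round(r["confidence"],2)) for r in finder.recognise(c,"tray")])
```

```text
dx,dz mm [ 1.4 -0.8] 28.1 at0 30.6 lev 176.0
top [([0.521, -0.012, 0.052], 0.95), ([0.308, 0.456, 0.019], 0.85), ([0.785, -0.374, 0.024], 0.39)]
side [([0.3, 0.452, 0.018], 0.84), ([0.599, -0.019, 0.043], 0.64)]
```

The handle dropped about 3 mm when pressed, so the tray had been hanging on the sill and now lies flat.

```bash
python3 -c "
from rig import bot
print(bot.hand_in())"
```

```text
the job is handed in; nothing more can be done
None
```

The job is handed in: all four vials are in the bin, and the empty tray lies flat in the dock, released against its spring; the bottles and jar still stand where they were.

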